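Load a tray of lock cylinders, slide it over the step and secure it

ROBOT

A 6-joint arm with a two-finger parallel gripper is mounted at the origin on a cart in front of the work surface, level with it; the furniture and walls round the work are solid. World frame = base frame: x ahead of the robot, y to its left, z up, the work surface at z = 0. Lengths are in m, angles in rad, forces in N, time in s.
With the tool pointing down it reaches from about 0.35 to 0.725 m from the base axis. Payload 4.3 kg.
Tool frame: the origin (TCP) lies at the very end of the fingers, on their centre line; the grasp point (between the pads) lies 19 mm behind it; z points along the fingers, y is the line along which they close (so a half turn about z gives the same grasp; the last joint's range is limited). The gripper opens to 85 mm and grips with 20 to 120 N. Pads are 22 mm wide; open, the fingers measure 114 mm over their backs; the gripper's body (76 mm by 85 mm) begins 54 mm behind the grasp point. The pads swing forward as they close: fully open they stand 13 mm farther back than shut.
Start: joints at [1.189, 0.377, 0.081, 1.274, 0, 1.46], TCP at [0.154, 0.554, 0.231] pointing down, gripper open.
Joint ranges: [-2.72, 2.72], [-0.84, 1.66], [-1.02, 1.22], [-1.77, 2.12], [-1.37, 1.28], [-3.14, 3.14]. Speed limits (rad/s): [2.57, 2.57, 3.14, 3.14, 3.14, 3.14].

INTERFACE

Orientations are given as a unit quaternion [x, y, z, w].
In Python, from bench import robot gives the robot as it stands.
- The arm moves only by the tool play_rows, never from a script. Its argument "series" is a list of rows, each an object of numbers: "dx", "dy", "dz": the shift along the tool's x, y, z in cm; "wx", "wy", "wz": the turn, a rotation vector about the tool's x, y, z in rad. In form: [{"dx": .., "dy": .., "dz": .., "wx": .., "wy": .., "wz": ..}, ...]. A call has 1 to 10 rows; each row shifts and turns the commanded pose from where the row before left it, along the tool's axes as they then stand; what a row does not reach is not made up. A row lasts 1/8 s, in which the tool goes at most 62.5 mm and 10.7 degrees, less where a joint would pass 70% of its speed; a pose out of reach is approached as far as the arm can. A call with a gripper value outside its range is refused whole. "hand" is the opening, from -1 (shut) to 1 (fully open), set as the call begins (left out, the last holds). The fingers move at their own pace and stop on an object; "grip_force" is the grip in N (left out, the last holds). Time passes only in rows, so rows that do not move let the fingers close. It gives the time, the measured TCP pose, the force, the opening and the grip force at its end, in the units of the state.
- robot.get_obs(): the state, without advancing time (a new reading comes with each control period).
- robot.read_camera(name): name is "scene" or "top" or "wrist"; returns a dict with "image" (480x640x3 uint8, red, green, blue), "z_map" (480x640 float32, m along the optical axis (not along the pixel's ray), 0 where there is no reading), "fx", "fy", "cx", "cy" (pixels), "xyz" and "orientation" of the camera in the world. Camera axes: x right, y up, looking along -z (the intrinsics and any distortion apply to the point x, -y, -z); pixel columns grow to the right and rows downward; lengths in m; the calibration is good to about 2 mm. A picture is of the moment at which its call begins.
- robot.sign_off(): hands the job in; it is judged then, once.
The state is a dict: "clock": time; "joint_positions": joint angles; "dq": joint speeds; "effort": joint torques, N m; "ee_pos": TCP position; "tcp_rot": TCP orientation; "wrist_force": force on the tool from outside, world axes, zero at the start; "moment": the same for the moment, N m; "gripper_width": finger opening in m; "grip_force": force on a finger pad.
Only numpy, scipy, OpenCV 4.12 (cv2) and the standard library are available. Lean on these libraries where they do the work, as an engineer would, in place of code of your own. Each camera call takes 0.05 s, during which the arm holds its last target. There are 200 camera calls.

TASK

Stand every lock cylinder that is set out round the tray and plate (not those among the far clutter) upright in the blue tray while it is on the wooden loading board. Then drag the tray by its pull bar over the step onto the higher metal plate, right up against the yellow stops, raising its leading end just enough to clear the step and not carrying the whole tray. Finally push the orange sleeve fully down over the steel spigot behind the tray, with the cylinders still standing in it and the measure, padlock and screwdriver left alone.

Things in the scene. Friction and masses are not known exactly. Their poses are not given: they have to be found in the camera images.
- station: Fixed transfer station. Origin on the worktop, midway across the loading board, at the step; z up; the tray slides along +y. Wooden board: x -65..65 mm, y -190..0, top z 10. Aluminium plate, 6 mm higher, square edge, after a 6 mm gap: x -65..65, y 6..245, top z 16, with a lug to x 100 at y 6..50. Yellow stop blocks 16 x 14 mm, top z 38, at x -49 and 49, faces to the tray at y 222.
- tray_home (a point): Fixed point on top of the metal plate (station x 0, y 142, z 16 mm), axes as the station's. The middle of the tray's underside lies here when the tray is straight and home against the stops.
- spigot_top (a point): Centre of the top of the steel spigot, fixed on the metal plate beside the tray's path and just behind the home tray (station x 76, y 26 mm): 23.6 mm diameter, 32 mm high above the plate, its top 6 mm tapered to 16 mm.
- tray_base (a point): Middle of the underside of the blue tray (loose, 350 g, the mass varies). +y: leading end with the pull bar, -y: rear. Outside 112 (x) x 160 (y) mm, floor 4 mm thick, walls 4 mm thick, 14 mm high overall. Sharp lower edge: it catches at the step unless its leading end is raised. It starts on the loading board.
- tray_bar (a point): Middle of the tray's steel pull bar: a round bar 10 mm in diameter along the tray's x, 46 mm clear between its two arms, 38 mm ahead of the leading wall (tray y +118 mm) and 40 mm above the underside. The tray can tilt about it in the grip.
- tray_tail (a point): Middle of the lower rear edge of the tray (tray y -80 mm, on the underside).
- sleeve_mid (a point): Centre of the orange retaining sleeve with two black bands, loose, 120 g: 60 mm outside diameter, 29 mm bore right through, 45 mm high, standing upright (z up); this point is half-way up. It can be gripped round the outside and either end may go down. Seated on the plate behind the home tray it leaves about 6 mm to the tray's rear end and blocks its way back.
- cylinder_0_mid (a point): A brass rim lock cylinder (110 g) standing upright on its flange: flange 35 mm diameter up to 8 mm, barrel 29 mm diameter from 8 to 42 mm to be gripped, a thin tail blade above it to 64 mm. This point is on its axis, 25 mm above its underside; z is its axis, up. It may be absent in a run (None).
- cylinder_1_mid (a point): A grey steel rim lock cylinder (110 g) standing upright on its flange: flange 35 mm diameter up to 8 mm, barrel 29 mm diameter from 8 to 42 mm to be gripped, a thin tail blade above it to 64 mm. This point is on its axis, 25 mm above its underside; z is its axis, up. It may be absent in a run (None).
- cylinder_2_mid (a point): A brass rim lock cylinder (110 g) standing upright on its flange: flange 35 mm diameter up to 8 mm, barrel 29 mm diameter from 8 to 42 mm to be gripped, a thin tail blade above it to 64 mm. This point is on its axis, 25 mm above its underside; z is its axis, up. It may be absent in a run (None).
- cylinder_3_mid (a point): A grey steel rim lock cylinder (110 g) standing upright on its flange: flange 35 mm diameter up to 8 mm, barrel 29 mm diameter from 8 to 42 mm to be gripped, a thin tail blade above it to 64 mm. This point is on its axis, 25 mm above its underside; z is its axis, up. It may be absent in a run (None).
- arbor_press: Fixed green arbor press, 320 mm high, an obstacle to the right of the work, under no duty here; origin under it. Its head spans 60 mm across and starts 7 mm in front of the origin; its lever ends in a knob 110 mm nearer the robot, 40 mm to the right, 300 mm up: pass between it and the robot. A shelf hangs over the rear of the worktop: lean the wrist toward the robot for things far back.
- measure: Yellow tape measure 36 x 72 x 59 mm, bystander; origin under its centre. Leave alone.
- padlock: Small grey padlock 58 x 38 x 16 mm lying flat, bystander; origin under its centre. Leave alone.
- driver: Screwdriver with a yellow handle, 25 x 180 x 24 mm, lying, bystander; origin under its centre. Leave alone.

How it is judged:
By the outcome, as a careful person would: the job done as asked, in the order asked, and still so for the second after the job is handed in, with the robot touching nothing.
Of cylinder_0, cylinder_1, cylinder_2, cylinder_3 only 3 to 4 are there at a start; the rules pass over those that are not, and their reading is None.
At some moment in a run one of cylinder_0, cylinder_1, cylinder_2, cylinder_3, sleeve may be knocked a few centimetres aside while the robot is not near it.
It also fails if it takes over 200 s, if anything falls off the work surface, if the arm or the gripper's body presses on something with over 40 N, if the wrist force passes 120 N, or if a joint passes its speed limit or range.

## Working session

There is one attempt and no reset: what is moved stays moved. The work goes in short steps, Python scripts to look and compute and a tool call to move; the robot and the scene stay as the last step left them, time stands still between calls to the robot, and variables do not carry over. Pictures are saved under pics/ and viewed, at most 14 in all, crops included, and the job is handed in when it is done.

Besides the shell and the picture viewer there is one more tool, called after "Emit:" by a JSON object that holds its "method" and its "body", one argument or row to a line. play_rows: Moves the arm, as the interface text tells. Its arguments: {"type":"object","properties":{"series":{"type":"array","items":{"type":"object","properties":{"dx":{"type":"number"},"dy":{"type":"number"},"dz":{"type":"number"},"wx":{"type":"number"},"wy":{"type":"number"},"wz":{"type":"number"}}}},"hand":{"type":"number"},"grip_force":{"type":"number"}},"required":["series"]}

```bash
mkdir -p pics
cat > h.py <<'E'
import numpy as np, cv2
from scipy.spatial.transform import Rotation as R
from bench import robot
def snap(n,f=None):
    c=robot.read_camera(n)
    if f: cv2.imwrite('pics/'+f,c['image'][:,:,::-1])
    return c
def cloud(c):
    z=c['z_map']; v,u=np.mgrid[:480,:640]
    p=np.stack([(u-c['cx'])/c['fx']*z,-(v-c['cy'])/c['fy']*z,-z],-1)
    w=p@R.from_quat(c['orientation']).as_matrix().T+c['xyz']
    w[z<=0]=np.nan
    return w
def ray(c,u,v,z):
    d=R.from_quat(c['orientation']).apply([(u-c['cx'])/c['fx'],-(v-c['cy'])/c['fy'],-1.])
    return np.array(c['xyz'])+d*(z-c['xyz'][2])/d[2]
E
python3 - <<'E'
from h import *
for n in('scene','top'):
    c=snap(n,n+'0.png'); print(n,c['xyz'],c['orientation'],[c[k] for k in('fx','fy','cx','cy')],[k for k in c])
    np.savez(n+'0.npz',**c)
o=robot.get_obs(); print(o)
E
```

```text
scene [-0.31679955 -0.27305877  0.67726507] [ 0.41880169 -0.2593864  -0.45227896  0.74348341] [530.2477332822962, 530.2477332822962, 321.5912434741807, 235.45324850110475] ['image', 'z_map', 'fx', 'fy', 'cx', 'cy', 'xyz', 'orientation']
top [0.2488799  0.18255369 1.48601124] [ 0.07479705 -0.06976048 -0.68141965  0.72471107] [560.0046546756535, 560.0046546756535, 312.7545915980403, 236.38288978810667] ['image', 'z_map', 'fx', 'fy', 'cx', 'cy', 'xyz', 'orientation']
{'clock': 0.1, 'joint_positions': array([ 1.18867104e+00,  3.77991598e-01,  7.97771672e-02,  1.27439055e+00,
       -1.13898873e-05,  1.46050724e+00]), 'dq': array([-1.63297854e-03, -2.26238185e-03,  2.02210592e-03, -1.63749706e-03,
        6.13758917e-04,  9.46623776e-05]), 'effort': array([ 9.12149535e-04, -4.64694464e+01,  2.70582175e+01,  1.20597793e-02,
       -1.06080379e-04, -1.11092507e-05]), 'ee_pos': array([0.15416303, 0.55334961, 0.23046023]), 'tcp_rot': array([ 1.35499938e-01,  9.90776942e-01, -8.78444871e-04, -2.14886193e-04]), 'wrist_force': array([ 0.16508604, -0.05402615, -0.35943384]), 'moment': array([ 0.00412404, -0.00457177,  0.01026043]), 'grip_force': 0.0, 'gripper_width': 0.08548030931120049}
```

View pics/scene0.png

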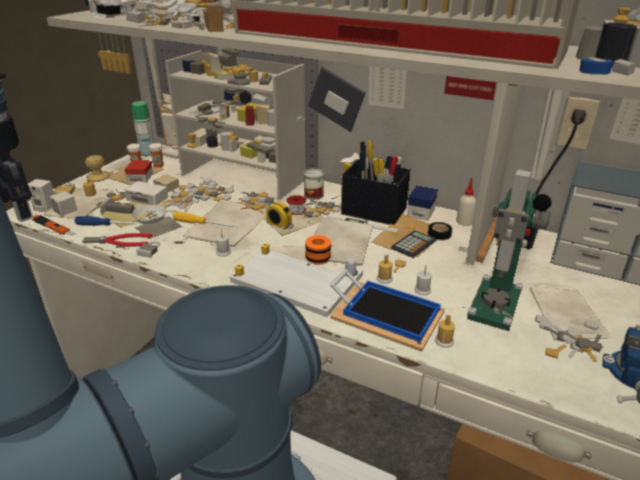

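View pics/top0.png

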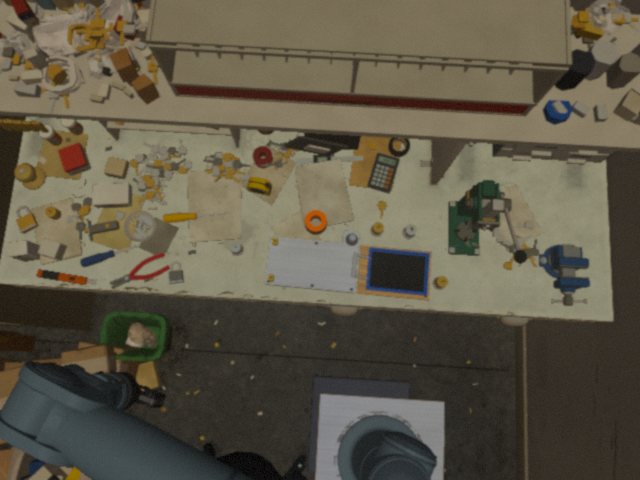

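The scene shows the tray at top-image (398,270), plate at (310,263), sleeve (315,221), spigot (351,238). The cylinders are brass (377,228), steel (409,230), brass (441,282) and steel (236,247).

Run:
```python
from h import *
c=dict(np.load('top0.npz')); w=cloud(c); im=c['image']
hsv=cv2.cvtColor(im,cv2.COLOR_RGB2HSV)
def blob(name,mask,box):
    x0,y0,x1,y1=box; m=np.zeros(mask.shape,bool); m[y0:y1,x0:x1]=mask[y0:y1,x0:x1]
    p=w[m]; v,u=np.nonzero(m); print(name,m.sum(),'px',u.mean().round(1),v.mean().round(1),'med',np.nanmedian(p,0).round(4),'min',np.nanmin(p,0).round(3),'max',np.nanmax(p,0).round(3)); return m
H,S,V=hsv[...,0],hsv[...,1],hsv[...,2]
blob('sleeve',(H<15)&(S>150)&(V>120),(300,205,332,238))
z=w[...,2]
for n,b in dict(c377=(366,215,390,242),c409=(398,220,422,242),c441=(430,270,455,295),c236=(225,235,250,258),spig=(342,230,360,247)).items():
    blob(n,(z>.022)&(z<.1),b)
m=blob('blue',(H>100)&(H<125)&(S>150)&(V>60),(355,240,440,300))
r=cv2.minAreaRect(np.argwhere(m)[:,::-1].astype(np.float32)); print(r)
for p in cv2.boxPoints(r): print(ray(c,*p,.024))
for n,b in dict(s1=(262,232,285,250),s2=(262,268,285,290)).items(): blob(n,(H>15)&(H<30)&(S>150)&(V>100),b)
print('plate z',np.nanmedian(z[250:270,290:330]),'bench',np.nanmedian(z[240:250,440:445]))
s=dict(np.load('scene0.npz'))
cv2.imwrite('pics/crop1.png',np.vstack([cv2.resize(im[200:310,210:470,::-1],(780,330),interpolation=3)]))
```

```text
sleeve 275 px 315.4 220.5 med [0.5917 0.1977 0.0441] min [0.562 0.169 0.006] max [0.62  0.228 0.054]
c377 107 px 377.5 227.5 med [0.5832 0.0329 0.0399] min [0.57  0.018 0.024] max [0.599 0.046 0.063]
c409 106 px 410.2 229.8 med [ 0.5817 -0.0533  0.0399] min [ 0.569 -0.07   0.024] max [ 0.598 -0.04   0.066]
c441 116 px 441.3 281.6 med [ 0.4494 -0.1369  0.04  ] min [ 0.436 -0.153  0.022] max [ 0.465 -0.125  0.067]
c236 105 px 234.9 247.1 med [0.507  0.4037 0.0396] min [0.495 0.391 0.022] max [0.523 0.419 0.069]
spig 74 px 351.4 238.3 med [0.5491 0.1002 0.0441] min [0.532 0.088 0.022] max [0.562 0.118 0.054]
blue 367 px 400.5 271.7 med [ 0.4692 -0.038   0.0156] min [ 0.417 -0.105  0.002] max [0.53  0.053 0.033]
((397.6539306640625, 271.13372802734375), (59.25568389892578, 40.530887603759766), 5.440331935882568)
[0.42170866 0.05426414 0.024     ]
[0.52958542 0.04861283 0.024     ]
[ 0.52406216 -0.10795433  0.024     ]
[ 0.41649585 -0.10002099  0.024     ]
s1 20 px 274.5 241.0 med [0.5303 0.3023 0.0381] min [0.525 0.298 0.033] max [0.537 0.307 0.041]
s2 24 px 270.5 277.5 med [0.4333 0.3054 0.0365] min [0.426 0.301 0.03 ] max [0.44  0.31  0.044]
plate z 0.015588542818502082 bench 0.000136307414385195
```

View pics/crop1.png

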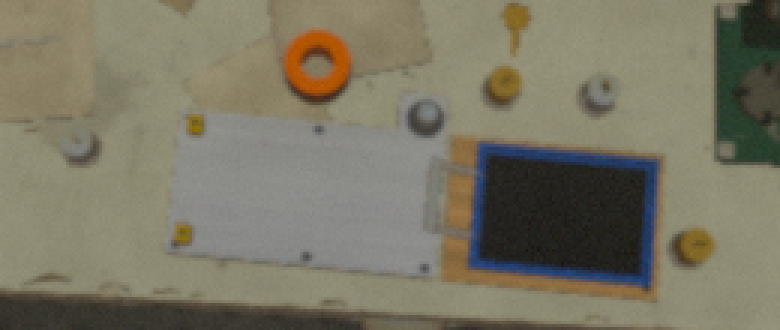

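```bash
cat >> h.py <<'E'
YAW=-.036
def to(x,y,z,ang=np.pi/2+YAW,n=None,o=None):
    """delta in tool axes (cm) to a tool-down pose with tool y along world angle ang; turn first, then shift"""
    o=o or robot.get_obs(); T=R.from_quat(o['tcp_rot'])
    yv=np.array([np.cos(ang),np.sin(ang),0]); zv=np.array([0,0,-1.]); D=R.from_matrix(np.c_[np.cross(yv,zv),yv,zv])
    w=(T.inv()*D).as_rotvec(); d=D.inv().apply(np.array([x,y,z])-o['ee_pos'])*100
    n=n or int(np.ceil(np.linalg.norm(d)/5.5))
    print('turn',w.round(3),'shift',d.round(2),'n',n,'per row',(d/max(n,1)).round(2))
BOX=dict(c377=(366,215,390,242),c409=(398,220,422,242),c441=(430,270,455,295),c236=(225,235,250,258),spig=(342,230,360,247))
def tops(c,lo=.038,hi=.046):
    w=cloud(c)
    for n,(x0,y0,x1,y1) in BOX.items():
        p=w[y0:y1,x0:x1].reshape(-1,3); p=p[(p[:,2]>lo)&(p[:,2]<(hi if n!='spig' else .06))]
        q,_=cv2.minEnclosingCircle(p[:,:2].astype(np.float32)*1000); print(n,len(p),p[:,:2].mean(0).round(4),'circ',np.round(q,1),_)
E
python3 - <<'E'
from h import *
c=dict(np.load('top0.npz')); tops(c)
to(.584,.033,.14,n=12)
for p,z in(((520,255),.3),((475,228),.0)): print(ray(c,*p,z))
E
```

```text
c377 68 [0.5835 0.0321] circ [584.3  32.3] 14.600889205932617
c409 52 [ 0.5829 -0.0545] circ [583.7 -54. ] 14.326384544372559
c441 69 [ 0.451  -0.1387] circ [ 451.4 -138.5] 14.329767227172852
c236 63 [0.5076 0.4041] circ [509.2 404.6] 14.773962020874023
spig 59 [0.5509 0.0998] circ [551.9  99.7] 11.48940658569336
turn [-0.002 -0.    -0.236] shift [-44.83 -50.45   9.05] n 12 per row [-3.74 -4.2   0.75]
[ 0.48142665 -0.24804397  0.3       ]
[ 0.60737891 -0.23592677  0.        ]
```

Emit:
{"method": "play_rows", "body": {
  "series": [
    {"wz": -0.118,"dz": 0.0},
    {"wz": -0.118},
    {"dx": -3.74,"dy": -4.2,"dz": 0.75},
    {"dx": -3.74,"dy": -4.2,"dz": 0.75},
    {"dx": -3.74,"dy": -4.2,"dz": 0.75},
    {"dx": -3.74,"dy": -4.2,"dz": 0.75},
    {"dx": -3.74,"dy": -4.2,"dz": 0.75},
    {"dx": -3.74,"dy": -4.2,"dz": 0.75},
    {"dx": -3.74,"dy": -4.2,"dz": 0.75}
  ],
  "hand": 1,
  "grip_force": 40
}}

```text
validation failed for argument at $.se...
```

Emit:
{"method": "play_rows", "body": {
  "series": [
    {"dx": -3.74,"dy": -4.2,"dz": 0.75},
    {"dx": -3.74,"dy": -4.2,"dz": 0.75},
    {"dx": -3.74,"dy": -4.2,"dz": 0.75},
    {"dx": -3.74,"dy": -4.2,"dz": 0.75},
    {"dx": -3.74,"dy": -4.2,"dz": 0.75},
    {},
    {}
  ]
}}

```text
validation failed for argument at $.se...
```

Run:
```python
from h import *
to(.584,.0325,.013)
c=snap('top'); tops(c)
snap('wrist','w1.png')
```

```text
turn [-0.002 -0.    -0.236] shift [-44.83 -50.5   21.75] n 13 per row [-3.45 -3.88  1.67]
c377 61 [0.5828 0.0322] circ [584.3  32.6] 14.769231796264648
c409 58 [ 0.5829 -0.0554] circ [582.4 -54.6] 14.794830322265625
c441 66 [ 0.4509 -0.1382] circ [ 450.2 -139.1] 14.882726669311523
c236 51 [0.5083 0.4051] circ [509.1 404.7] 14.809690475463867
spig 58 [0.5511 0.0996] circ [551.8  99.9] 11.859236717224121
```

View pics/w1.png

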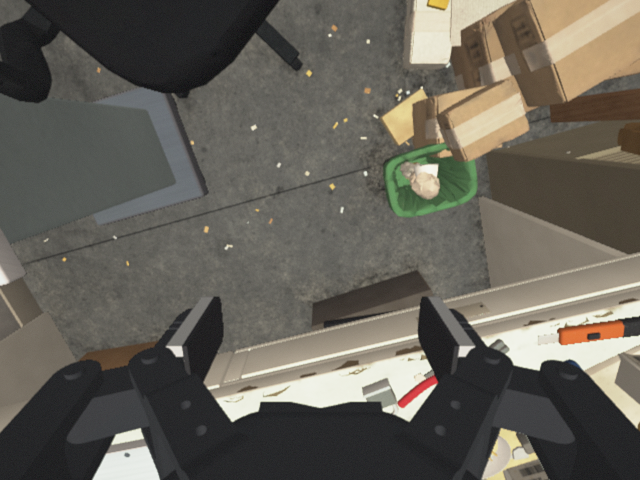

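The wrist view shows the fingers at (200,330) and (440,330) still over the bench's front edge: the moves were refused, probably because every field is needed.

Emit:
{"method": "play_rows", "body": {
  "series": [
    {"dx": 0,"dy": 0,"dz": 0,"wx": 0,"wy": 0,"wz": -0.118},
    {"dx": 0,"dy": 0,"dz": 0,"wx": 0,"wy": 0,"wz": -0.118},
    {"dx": -3.74,"dy": -4.2,"dz": 0.75,"wx": 0,"wy": 0,"wz": 0},
    {"dx": -3.74,"dy": -4.2,"dz": 0.75,"wx": 0,"wy": 0,"wz": 0},
    {"dx": -3.74,"dy": -4.2,"dz": 0.75,"wx": 0,"wy": 0,"wz": 0},
    {"dx": -3.74,"dy": -4.2,"dz": 0.75,"wx": 0,"wy": 0,"wz": 0},
    {"dx": -3.74,"dy": -4.2,"dz": 0.75,"wx": 0,"wy": 0,"wz": 0},
    {"dx": -3.74,"dy": -4.2,"dz": 0.75,"wx": 0,"wy": 0,"wz": 0}
  ],
  "hand": 1,
  "grip_force": 40
}}

```text
clock: 1.2
ee_pos: [0.3705, 0.2926, 0.1861]
tcp_rot: [0.018, 1.0, 0.0, 0.0]
wrist_force: [1.5, 0.7, 0.1]
gripper_width: 0.0856
grip_force: 0.0
```

Emit:
{"method": "play_rows", "body": {
  "series": [
    {"dx": -3.74,"dy": -4.2,"dz": 0.75,"wx": 0,"wy": 0,"wz": 0},
    {"dx": -3.74,"dy": -4.2,"dz": 0.75,"wx": 0,"wy": 0,"wz": 0},
    {"dx": -3.74,"dy": -4.2,"dz": 0.75,"wx": 0,"wy": 0,"wz": 0},
    {"dx": -3.74,"dy": -4.2,"dz": 0.75,"wx": 0,"wy": 0,"wz": 0},
    {"dx": -3.74,"dy": -4.2,"dz": 0.75,"wx": 0,"wy": 0,"wz": 0},
    {"dx": -3.74,"dy": -4.2,"dz": 0.75,"wx": 0,"wy": 0,"wz": 0},
    {"dx": 0,"dy": 0,"dz": 0,"wx": 0,"wy": 0,"wz": 0}
  ]
}}

```text
clock: 2.08
ee_pos: [0.5867, 0.031, 0.1401]
tcp_rot: [0.02, 1.0, -0.0, 0.0]
wrist_force: [0.2, -0.2, 0.7]
gripper_width: 0.0856
grip_force: 0.0
```

Run:
```python
from h import *
to(.584,.0325,.013); c=snap('top'); tops(c)
snap('wrist','w2.png')
```

```text
turn [-0.001  0.    -0.005] shift [ 0.27  0.14 12.71] n 3 per row [0.09 0.05 4.24]
c377 54 [0.5835 0.0336] circ [584.2  32.6] 14.170432090759277
c409 0 [nan nan] circ [0. 0.] 0.0
c441 15 [ 0.4515 -0.1495] circ [ 451.4 -147.9] 10.18690299987793
c236 58 [0.5078 0.4048] circ [508.7 404.8] 14.270692825317383
spig 60 [0.5507 0.0998] circ [551.7  99.8] 11.697856903076172h.py:30: RuntimeWarning: Mean of empty slice.
  q,_=cv2.minEnclosingCircle(p[:,:2].astype(np.float32)*1000); print(n,len(p),p[:,:2].mean(0).round(4),'circ',np.round(q,1),_)
  ret = um.true_divide(
```

View pics/w2.png

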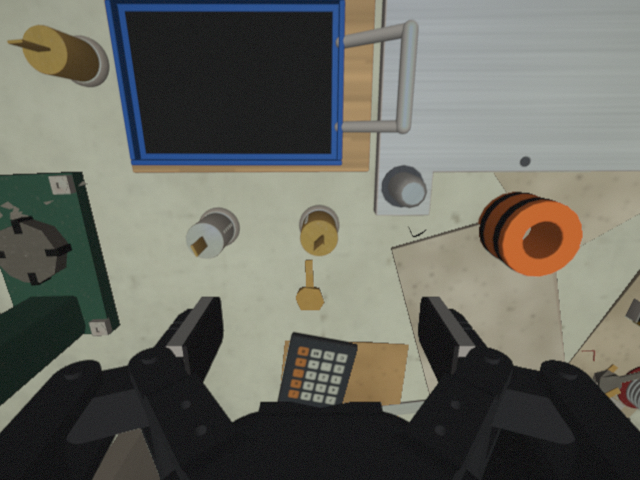

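Wrist view: brass cylinder at (319,230) centred between the fingers, steel one at (205,237), spigot (408,190), sleeve (540,235). I'll descend on the first.

Emit:
{"method": "play_rows", "body": {
  "series": [
    {"dx": 0.27,"dy": 0.14,"dz": 3.2,"wx": 0,"wy": 0,"wz": 0},
    {"dx": 0,"dy": 0,"dz": 3.2,"wx": 0,"wy": 0,"wz": 0},
    {"dx": 0,"dy": 0,"dz": 3.2,"wx": 0,"wy": 0,"wz": 0},
    {"dx": 0,"dy": 0,"dz": 3.1,"wx": 0,"wy": 0,"wz": 0},
    {"dx": 0,"dy": 0,"dz": 0,"wx": 0,"wy": 0,"wz": 0}
  ]
}}

```text
clock: 2.8
ee_pos: [0.5785, 0.0373, 0.0123]
tcp_rot: [0.017, 1.0, 0.0, -0.003]
wrist_force: [-0.0, -0.1, 0.0]
gripper_width: 0.0855
grip_force: 0.0
```

Emit:
{"method": "play_rows", "body": {
  "series": [
    {"dx": 0,"dy": 0,"dz": 0,"wx": 0,"wy": 0,"wz": 0},
    {"dx": 0,"dy": 0,"dz": 0,"wx": 0,"wy": 0,"wz": 0},
    {"dx": 0,"dy": 0,"dz": 0,"wx": 0,"wy": 0,"wz": 0},
    {"dx": 0,"dy": 0,"dz": 0,"wx": 0,"wy": 0,"wz": 0},
    {"dx": 0,"dy": 0,"dz": 0,"wx": 0,"wy": 0,"wz": 0}
  ],
  "hand": -1,
  "grip_force": 40
}}

```text
clock: 3.42
ee_pos: [0.5834, 0.0354, 0.0158]
tcp_rot: [0.018, 1.0, -0.0, 0.001]
wrist_force: [-2.1, -0.7, 7.0]
gripper_width: 0.0276
grip_force: 39.2
```

Run:
```python
from h import *
to(.584,.0325,.10,n=2); print(robot.get_obs()['gripper_width'],robot.get_obs()['grip_force']); to(.502,.013,.10)
```

```text
turn [-0.     0.003 -0.   ] shift [-0.07 -0.29 -8.42] n 2 per row [-0.04 -0.14 -4.21]
0.027624582515102167 39.156087040901184
turn [-0.     0.003 -0.   ] shift [ 8.05 -2.53 -8.42] n 3 per row [ 2.68 -0.84 -2.81]
```

Emit:
{"method": "play_rows", "body": {
  "series": [
    {"dx": 0,"dy": 0,"dz": -4.2,"wx": 0,"wy": 0,"wz": 0},
    {"dx": 0,"dy": 0,"dz": -4.2,"wx": 0,"wy": 0,"wz": 0},
    {"dx": 2.7,"dy": -0.75,"dz": 0,"wx": 0,"wy": 0,"wz": 0},
    {"dx": 2.7,"dy": -0.75,"dz": 0,"wx": 0,"wy": 0,"wz": 0},
    {"dx": 2.7,"dy": -0.75,"dz": 0,"wx": 0,"wy": 0,"wz": 0},
    {"dx": 0,"dy": 0,"dz": 2,"wx": 0,"wy": 0,"wz": 0},
    {"dx": 0,"dy": 0,"dz": 0,"wx": 0,"wy": 0,"wz": 0},
    {"dx": 0,"dy": 0,"dz": 0,"wx": 0,"wy": 0,"wz": 0},
    {"dx": 0,"dy": 0,"dz": 0,"wx": 0,"wy": 0,"wz": 0}
  ]
}}

```text
clock: 4.55
ee_pos: [0.5014, 0.0161, 0.0789]
tcp_rot: [0.018, 1.0, 0.0, 0.001]
wrist_force: [0.0, 0.4, -1.2]
gripper_width: 0.0277
grip_force: 39.6
```

Run:
```python
from h import *
to(.502,.013,.032); c=snap('wrist','w3.png')
im=cv2.cvtColor(c['image'],cv2.COLOR_RGB2HSV); m=((im[...,0]>100)&(im[...,0]<125)&(im[...,1]>150)&(im[...,2]>60)).astype(np.uint8)
m[300:]=0; v,u=np.nonzero(m); print(u.min(),u.max(),v.min(),v.max())
w=cloud(c); p=w[m>0]; p=p[(p[:,2]>.02)&(p[:,2]<.028)]; print(len(p),p.min(0),p.max(0)); r=cv2.minAreaRect(p[:,:2].astype(np.float32)*1000); print(r)
```

```text
turn [0.    0.001 0.   ] shift [-0.07 -0.31  4.69] n 1 per row [-0.07 -0.31  4.69]
101 383 123 299
5004 [ 0.4172822  -0.10862714  0.02000326] [0.52942956 0.05446504 0.02709322]
((475.3887939453125, -27.123916625976562), (159.4425048828125, 109.96088409423828), 87.4767074584961)
```

View pics/w3.png

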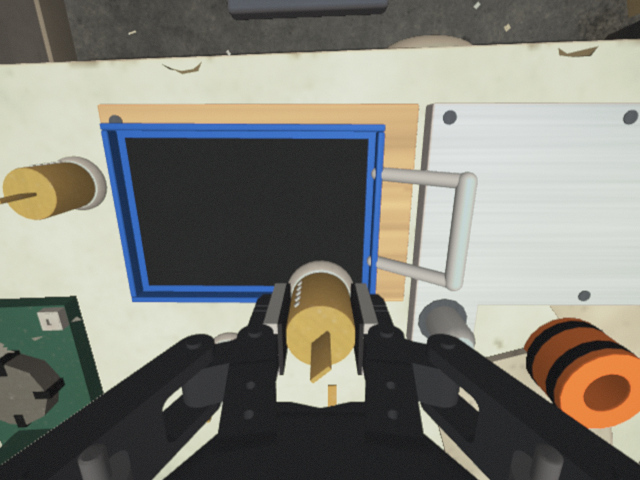

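Wrist view: brass cylinder held upright over the tray's front far quarter (320,310). I'll lower and release it.

Emit:
{"method": "play_rows", "body": {
  "series": [
    {"dx": 0,"dy": -0.2,"dz": 2.5,"wx": 0,"wy": 0,"wz": 0},
    {"dx": 0,"dy": 0,"dz": 1.8,"wx": 0,"wy": 0,"wz": 0},
    {"dx": 0,"dy": 0,"dz": 0.4,"wx": 0,"wy": 0,"wz": 0},
    {"dx": 0,"dy": 0,"dz": 0,"wx": 0,"wy": 0,"wz": 0},
    {"dx": 0,"dy": 0,"dz": 0,"wx": 0,"wy": 0,"wz": 0},
    {"dx": 0,"dy": 0,"dz": 0,"wx": 0,"wy": 0,"wz": 0}
  ]
}}

```text
clock: 5.35
ee_pos: [0.5011, 0.0141, 0.032]
tcp_rot: [0.018, 1.0, -0.0, 0.001]
wrist_force: [0.4, -0.8, -2.0]
gripper_width: 0.0279
grip_force: 39.6
```

Emit:
{"method": "play_rows", "body": {
  "series": [
    {"dx": 0,"dy": 0,"dz": 0,"wx": 0,"wy": 0,"wz": 0},
    {"dx": 0,"dy": 0,"dz": 0,"wx": 0,"wy": 0,"wz": 0},
    {"dx": 0,"dy": 0,"dz": 0,"wx": 0,"wy": 0,"wz": 0},
    {"dx": 0,"dy": 0,"dz": -3,"wx": 0,"wy": 0,"wz": 0},
    {"dx": 0,"dy": 0,"dz": -4,"wx": 0,"wy": 0,"wz": 0},
    {"dx": 0,"dy": 0,"dz": -3,"wx": 0,"wy": 0,"wz": 0},
    {"dx": 0,"dy": 0,"dz": 0,"wx": 0,"wy": 0,"wz": 0},
    {"dx": 0,"dy": 0,"dz": 0,"wx": 0,"wy": 0,"wz": 0}
  ],
  "hand": 0.4
}}

```text
clock: 6.35
ee_pos: [0.4999, 0.0141, 0.1306]
tcp_rot: [0.018, 1.0, 0.0, -0.0]
wrist_force: [0.1, -0.3, 0.3]
gripper_width: 0.0597
grip_force: 0.0
```

Run:
```python
from h import *
to(.583,-.0543,.13);
```

```text
turn [ 0.    -0.001  0.   ] shift [-8.55 -6.54  0.06] n 2 per row [-4.27 -3.27  0.03]
```

Emit:
{"method": "play_rows", "body": {
  "series": [
    {"dx": -4.3,"dy": -3.3,"dz": 0,"wx": 0,"wy": 0,"wz": 0},
    {"dx": -4.25,"dy": -3.25,"dz": 0,"wx": 0,"wy": 0,"wz": 0},
    {"dx": 0,"dy": 0,"dz": 3,"wx": 0,"wy": 0,"wz": 0},
    {"dx": 0,"dy": 0,"dz": 0,"wx": 0,"wy": 0,"wz": 0},
    {"dx": 0,"dy": 0,"dz": 0,"wx": 0,"wy": 0,"wz": 0},
    {"dx": 0,"dy": 0,"dz": 0,"wx": 0,"wy": 0,"wz": 0}
  ]
}}

```text
clock: 7.1
ee_pos: [0.5835, -0.054, 0.1021]
tcp_rot: [0.018, 1.0, -0.0, 0.0]
wrist_force: [-0.9, 0.0, 0.2]
gripper_width: 0.0598
grip_force: 0.0
```

Run:
```python
from h import *
to(.583,-.0543,.0165); c=snap('wrist'); w=cloud(c)
def cyl(lo,hi,x,y,r=.05):
    m=(w[...,2]>lo)&(w[...,2]<hi)&(np.hypot(w[...,0]-x,w[...,1]-y)<r); p=w[m]; 
    q=cv2.minEnclosingCircle(p[:,:2].astype(np.float32)*1000); print(len(p),q)
cyl(.039,.045,.583,-.054,.03); cyl(.052,.058,.501,.014,.03)
```

```text
turn [-0.     0.001  0.001] shift [ 0.05 -0.03  8.56] n 2 per row [ 0.02 -0.01  4.28]
1330 ((585.3693237304688, -55.50254440307617), 14.761948585510254)
2172 ((504.58331298828125, 14.31149959564209), 14.72881031036377)
```

Emit:
{"method": "play_rows", "body": {
  "series": [
    {"dx": 0,"dy": -0.05,"dz": 3,"wx": 0,"wy": 0,"wz": 0},
    {"dx": 0,"dy": 0,"dz": 3,"wx": 0,"wy": 0,"wz": 0},
    {"dx": 0,"dy": 0,"dz": 2.5,"wx": 0,"wy": 0,"wz": 0},
    {"dx": 0,"dy": 0,"dz": 0,"wx": 0,"wy": 0,"wz": 0},
    {"dx": 0,"dy": 0,"dz": 0,"wx": 0,"wy": 0,"wz": 0}
  ]
}}

```text
clock: 7.78
ee_pos: [0.5844, -0.0549, 0.0177]
tcp_rot: [0.018, 1.0, -0.0, 0.001]
wrist_force: [-0.1, 0.2, 1.0]
gripper_width: 0.0596
grip_force: 0.0
```

Emit:
{"method": "play_rows", "body": {
  "series": [
    {"dx": 0,"dy": 0,"dz": 0,"wx": 0,"wy": 0,"wz": 0},
    {"dx": 0,"dy": 0,"dz": 0,"wx": 0,"wy": 0,"wz": 0},
    {"dx": 0,"dy": 0,"dz": 0,"wx": 0,"wy": 0,"wz": 0},
    {"dx": 0,"dy": 0,"dz": 0,"wx": 0,"wy": 0,"wz": 0}
  ],
  "hand": -1
}}

```text
clock: 8.28
ee_pos: [0.5846, -0.0552, 0.0178]
tcp_rot: [0.018, 1.0, -0.0, 0.001]
wrist_force: [-1.2, -0.3, 6.4]
gripper_width: 0.0276
grip_force: 39.2
```

Run:
```python
from h import *
to(.501,-.0675,.1)
```

```text
turn [-0.     0.003  0.   ] shift [ 8.31 -1.53 -8.22] n 3 per row [ 2.77 -0.51 -2.74]
```

Emit:
{"method": "play_rows", "body": {
  "series": [
    {"dx": 0,"dy": 0,"dz": -4.1,"wx": 0,"wy": 0,"wz": 0},
    {"dx": 0,"dy": 0,"dz": -4.1,"wx": 0,"wy": 0,"wz": 0},
    {"dx": 2.8,"dy": -0.5,"dz": 0,"wx": 0,"wy": 0,"wz": 0},
    {"dx": 2.8,"dy": -0.5,"dz": 0,"wx": 0,"wy": 0,"wz": 0},
    {"dx": 2.7,"dy": -0.5,"dz": 0,"wx": 0,"wy": 0,"wz": 0},
    {"dx": 0,"dy": 0,"dz": 2,"wx": 0,"wy": 0,"wz": 0},
    {"dx": 0,"dy": 0,"dz": 3,"wx": 0,"wy": 0,"wz": 0},
    {"dx": 0,"dy": 0,"dz": 0,"wx": 0,"wy": 0,"wz": 0},
    {"dx": 0,"dy": 0,"dz": 0,"wx": 0,"wy": 0,"wz": 0},
    {"dx": 0,"dy": 0,"dz": 0,"wx": 0,"wy": 0,"wz": 0}
  ]
}}

```text
clock: 9.52
ee_pos: [0.5012, -0.0672, 0.0495]
tcp_rot: [0.018, 1.0, -0.0, 0.001]
wrist_force: [0.9, -0.7, -1.0]
gripper_width: 0.0274
grip_force: 39.6
```

Emit:
{"method": "play_rows", "body": {
  "series": [
    {"dx": 0,"dy": 0,"dz": 1.2,"wx": 0,"wy": 0,"wz": 0},
    {"dx": 0,"dy": 0,"dz": 0.4,"wx": 0,"wy": 0,"wz": 0},
    {"dx": 0,"dy": 0,"dz": 0,"wx": 0,"wy": 0,"wz": 0},
    {"dx": 0,"dy": 0,"dz": 0,"wx": 0,"wy": 0,"wz": 0},
    {"dx": 0,"dy": 0,"dz": 0,"wx": 0,"wy": 0,"wz": 0}
  ]
}}

```text
clock: 10.15
ee_pos: [0.4999, -0.0669, 0.0322]
tcp_rot: [0.018, 1.0, 0.0, -0.0]
wrist_force: [-0.3, 0.0, -0.7]
gripper_width: 0.0278
grip_force: 39.9
```

Emit:
{"method": "play_rows", "body": {
  "series": [
    {"dx": 0,"dy": 0,"dz": 0,"wx": 0,"wy": 0,"wz": 0},
    {"dx": 0,"dy": 0,"dz": 0,"wx": 0,"wy": 0,"wz": 0},
    {"dx": 0,"dy": 0,"dz": 0,"wx": 0,"wy": 0,"wz": 0},
    {"dx": 0,"dy": 0,"dz": -3,"wx": 0,"wy": 0,"wz": 0},
    {"dx": 0,"dy": 0,"dz": -4,"wx": 0,"wy": 0,"wz": 0},
    {"dx": 0,"dy": 0,"dz": -3,"wx": 0,"wy": 0,"wz": 0},
    {"dx": 0,"dy": 0,"dz": 0,"wx": 0,"wy": 0,"wz": 0},
    {"dx": 0,"dy": 0,"dz": 0,"wx": 0,"wy": 0,"wz": 0}
  ],
  "hand": 0.4
}}

```text
clock: 11.15
ee_pos: [0.4996, -0.0668, 0.1316]
tcp_rot: [0.018, 1.0, 0.0, -0.0]
wrist_force: [-0.4, -0.1, -0.3]
gripper_width: 0.0596
grip_force: 0.0
```

```bash
cat >> h.py <<'E'
def cyl(w,lo,hi,x,y,r=.03):
    m=(w[...,2]>lo)&(w[...,2]<hi)&(np.hypot(w[...,0]-x,w[...,1]-y)<r); p=w[m]
    print(len(p),cv2.minEnclosingCircle(p[:,:2].astype(np.float32)*1000) if len(p) else None)
E
python3 - <<'E'
from h import *
to(.451,-.139,.1); w=cloud(snap('wrist')); cyl(w,.052,.058,.501,-.067); cyl(w,.052,.058,.501,.014);cyl(w,.038,.045,.451,-.139,.05)
w=cloud(snap('top')); cyl(w,.038,.045,.451,-.139,.05); cyl(w,.038,.045,.508,.405,.06); cyl(w,.04,.05,.592,.198,.07)
E
```

```text
turn [ 0.    -0.001  0.   ] shift [ 4.59 -7.39  3.16] n 2 per row [ 2.3  -3.69  1.58]
1196 ((500.82989501953125, -66.77408599853516), 14.705222129821777)
1090 ((504.4723205566406, 14.162141799926758), 14.772088050842285)
1280 ((452.2106628417969, -139.7696533203125), 14.571548461914062)
0 None
58 ((508.3869323730469, 405.14947509765625), 14.457467079162598)
266 ((590.9708862304688, 198.8414306640625), 30.219280242919922)
```

Emit:
{"method": "play_rows", "body": {
  "series": [
    {"dx": 2.3,"dy": -3.7,"dz": 0,"wx": 0,"wy": 0,"wz": 0},
    {"dx": 2.3,"dy": -3.7,"dz": 0,"wx": 0,"wy": 0,"wz": 0},
    {"dx": 0,"dy": 0,"dz": 3,"wx": 0,"wy": 0,"wz": 0},
    {"dx": 0,"dy": 0,"dz": 0,"wx": 0,"wy": 0,"wz": 0},
    {"dx": 0,"dy": 0,"dz": 0,"wx": 0,"wy": 0,"wz": 0},
    {"dx": 0,"dy": 0,"dz": 2.8,"wx": 0,"wy": 0,"wz": 0},
    {"dx": 0,"dy": 0,"dz": 3,"wx": 0,"wy": 0,"wz": 0},
    {"dx": 0,"dy": 0,"dz": 2.7,"wx": 0,"wy": 0,"wz": 0},
    {"dx": 0,"dy": 0,"dz": 0,"wx": 0,"wy": 0,"wz": 0},
    {"dx": 0,"dy": 0,"dz": 0,"wx": 0,"wy": 0,"wz": 0}
  ]
}}

```text
clock: 12.5
ee_pos: [0.4527, -0.1391, 0.0189]
tcp_rot: [0.017, 1.0, -0.0, 0.001]
wrist_force: [-1.6, 0.3, 7.7]
gripper_width: 0.0595
grip_force: 3.7
```

Emit:
{"method": "play_rows", "body": {
  "series": [
    {"dx": 0,"dy": 0,"dz": 0,"wx": 0,"wy": 0,"wz": 0},
    {"dx": 0,"dy": 0,"dz": 0,"wx": 0,"wy": 0,"wz": 0},
    {"dx": 0,"dy": 0,"dz": 0,"wx": 0,"wy": 0,"wz": 0},
    {"dx": 0,"dy": 0,"dz": 0,"wx": 0,"wy": 0,"wz": 0}
  ],
  "hand": -1
}}

```text
clock: 13.0
ee_pos: [0.4539, -0.1337, 0.0213]
tcp_rot: [0.016, 1.0, 0.006, 0.003]
wrist_force: [-5.3, 18.2, 35.2]
gripper_width: 0.0276
grip_force: 37.1
```

Run:
```python
from h import *
to(.445,-.0645,.1)
```

```text
turn [0.011 0.006 0.005] shift [ 1.14  6.89 -7.87] n 2 per row [ 0.57  3.44 -3.94]
```

The finger touched the tray's rear wall. I'll lift off and check the tray.

Emit:
{"method": "play_rows", "body": {
  "series": [
    {"dx": 0,"dy": -0.3,"dz": -2,"wx": 0,"wy": 0,"wz": 0},
    {"dx": 0,"dy": 0,"dz": -4,"wx": 0,"wy": 0,"wz": 0},
    {"dx": 0,"dy": 0,"dz": -2,"wx": 0,"wy": 0,"wz": 0},
    {"dx": 0,"dy": 0,"dz": 0,"wx": 0,"wy": 0,"wz": 0},
    {"dx": 0,"dy": 0,"dz": 0,"wx": 0,"wy": 0,"wz": 0}
  ]
}}

```text
clock: 13.62
ee_pos: [0.4511, -0.1418, 0.0968]
tcp_rot: [0.018, 1.0, 0.0, -0.0]
wrist_force: [0.4, -0.1, -1.5]
gripper_width: 0.0275
grip_force: 40.1
```

```bash
cat >> h.py <<'E'
def tray(c,lo,hi):
    w=cloud(c); h=cv2.cvtColor(c['image'],cv2.COLOR_RGB2HSV); m=(h[...,0]>100)&(h[...,0]<125)&(h[...,1]>150)&(h[...,2]>60)&(w[...,2]>lo)&(w[...,2]<hi)&(abs(w[...,0]-.475)<.1)
    p=w[m]; print('tray',len(p),cv2.minAreaRect(p[:,:2].astype(np.float32)*1000)); return w
E
python3 - <<'E'
from h import *
c=snap('wrist','w4.png'); w=tray(c,.02,.028); cyl(w,.052,.058,.501,-.067); cyl(w,.052,.058,.501,.014)
print(robot.get_obs()['gripper_width'],robot.get_obs()['wrist_force'])
to(.445,-.0645,.06)
E
```

```text
tray 3849 ((475.54913330078125, -26.79047393798828), (160.14747619628906, 112.03762817382812), 87.59447479248047)
926 ((500.4181213378906, -66.84915161132812), 14.51768970489502)
1321 ((503.7212219238281, 13.51152515411377), 15.525547981262207)
0.02746142964932716 [ 0.10605118 -0.76586012 -0.76296959]
turn [ 0.001 -0.002  0.001] shift [0.84 7.69 3.63] n 2 per row [0.42 3.85 1.82]
```

View pics/w4.png

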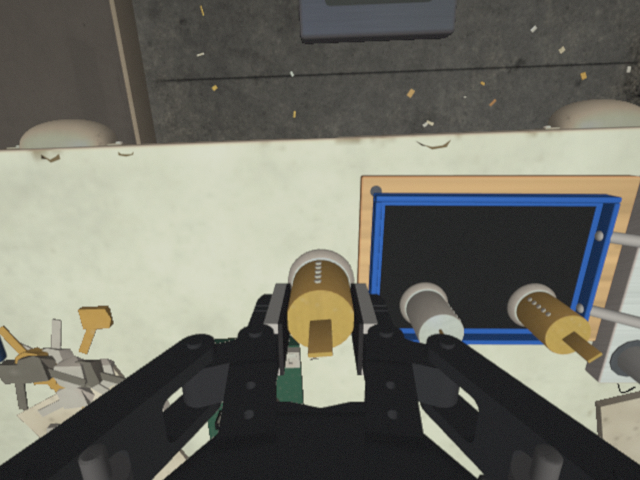

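Wrist view: third cylinder held (320,300), the two others standing in the tray at (432,310) and (550,320), tray unmoved. Next I place it.

Emit:
{"method": "play_rows", "body": {
  "series": [
    {"dx": 0.42,"dy": 3.85,"dz": 0,"wx": 0,"wy": 0,"wz": 0},
    {"dx": 0.42,"dy": 3.85,"dz": 0,"wx": 0,"wy": 0,"wz": 0},
    {"dx": 0,"dy": 0,"dz": 3,"wx": 0,"wy": 0,"wz": 0},
    {"dx": 0,"dy": 0,"dz": 1.5,"wx": 0,"wy": 0,"wz": 0},
    {"dx": 0,"dy": 0,"dz": 0,"wx": 0,"wy": 0,"wz": 0},
    {"dx": 0,"dy": 0,"dz": 0,"wx": 0,"wy": 0,"wz": 0},
    {"dx": 0,"dy": 0,"dz": 0,"wx": 0,"wy": 0,"wz": 0}
  ]
}}

```text
clock: 14.55
ee_pos: [0.4462, -0.0653, 0.0529]
tcp_rot: [0.018, 1.0, -0.0, 0.001]
wrist_force: [-0.5, 0.4, -0.7]
gripper_width: 0.0273
grip_force: 40.2
```

Emit:
{"method": "play_rows", "body": {
  "series": [
    {"dx": 0,"dy": 0,"dz": 1.0,"wx": 0,"wy": 0,"wz": 0},
    {"dx": 0,"dy": 0,"dz": 0.5,"wx": 0,"wy": 0,"wz": 0},
    {"dx": 0,"dy": 0,"dz": 0,"wx": 0,"wy": 0,"wz": 0},
    {"dx": 0,"dy": 0,"dz": 0,"wx": 0,"wy": 0,"wz": 0},
    {"dx": 0,"dy": 0,"dz": 0,"wx": 0,"wy": 0,"wz": 0}
  ]
}}

```text
clock: 15.18
ee_pos: [0.4458, -0.065, 0.0374]
tcp_rot: [0.018, 1.0, 0.0, 0.0]
wrist_force: [-0.4, 0.3, -1.6]
gripper_width: 0.0275
grip_force: 40.2
```

Emit:
{"method": "play_rows", "body": {
  "series": [
    {"dx": 0,"dy": 0,"dz": 0.3,"wx": 0,"wy": 0,"wz": 0},
    {"dx": 0,"dy": 0,"dz": 0,"wx": 0,"wy": 0,"wz": 0},
    {"dx": 0,"dy": 0,"dz": 0,"wx": 0,"wy": 0,"wz": 0}
  ]
}}

```text
clock: 15.55
ee_pos: [0.4461, -0.0651, 0.0353]
tcp_rot: [0.018, 1.0, -0.0, 0.001]
wrist_force: [-3.7, 1.6, 9.5]
gripper_width: 0.0272
grip_force: 41.2
```

Emit:
{"method": "play_rows", "body": {
  "series": [
    {"dx": 0,"dy": 0,"dz": 0,"wx": 0,"wy": 0,"wz": 0},
    {"dx": 0,"dy": 0,"dz": 0,"wx": 0,"wy": 0,"wz": 0},
    {"dx": 0,"dy": 0,"dz": 0,"wx": 0,"wy": 0,"wz": 0},
    {"dx": 0,"dy": 0,"dz": -3,"wx": 0,"wy": 0,"wz": 0},
    {"dx": 0,"dy": 0,"dz": -4,"wx": 0,"wy": 0,"wz": 0},
    {"dx": 0,"dy": 0,"dz": -3,"wx": 0,"wy": 0,"wz": 0},
    {"dx": 0,"dy": 0,"dz": 0,"wx": 0,"wy": 0,"wz": 0},
    {"dx": 0,"dy": 0,"dz": 0,"wx": 0,"wy": 0,"wz": 0}
  ],
  "hand": 0.4
}}

```text
clock: 16.55
ee_pos: [0.4452, -0.0649, 0.1335]
tcp_rot: [0.018, 1.0, 0.0, -0.0]
wrist_force: [0.8, -0.4, -0.9]
gripper_width: 0.06
grip_force: 0.0
```

Run:
```python
from h import *
w=tray(snap('wrist'),.02,.028); cyl(w,.052,.058,.501,-.067); cyl(w,.052,.058,.503,.014);cyl(w,.052,.058,.446,-.065)
w=cloud(snap('top')); cyl(w,.038,.045,.508,.405,.06); cyl(w,.04,.05,.592,.198,.07)
to(.509,.405,.13,n=9)
```

```text
tray 2919 ((475.2989501953125, -26.832481384277344), (158.49485778808594, 111.79547882080078), 87.70167541503906)
971 ((500.58233642578125, -66.55673217773438), 14.627978324890137)
406 ((501.1021728515625, 16.88494873046875), 13.779967308044434)
1125 ((445.407470703125, -64.49055480957031), 14.655903816223145)
55 ((508.5079040527344, 405.18524169921875), 15.022149085998535)
267 ((591.7684326171875, 198.32237243652344), 30.143848419189453)
turn [ 0.001 -0.003  0.   ] shift [-4.76 47.17  0.29] n 9 per row [-0.53  5.24  0.03]
```

Emit:
{"method": "play_rows", "body": {
  "series": [
    {"dx": -0.5,"dy": 5.24,"dz": 0,"wx": 0,"wy": 0,"wz": 0},
    {"dx": -0.5,"dy": 5.24,"dz": 0,"wx": 0,"wy": 0,"wz": 0},
    {"dx": -0.53,"dy": 5.24,"dz": 0,"wx": 0,"wy": 0,"wz": 0},
    {"dx": -0.53,"dy": 5.24,"dz": 0,"wx": 0,"wy": 0,"wz": 0},
    {"dx": -0.53,"dy": 5.24,"dz": 0,"wx": 0,"wy": 0,"wz": 0},
    {"dx": -0.53,"dy": 5.24,"dz": 0,"wx": 0,"wy": 0,"wz": 0},
    {"dx": -0.53,"dy": 5.24,"dz": 0,"wx": 0,"wy": 0,"wz": 0},
    {"dx": -0.53,"dy": 5.24,"dz": 0,"wx": 0,"wy": 0,"wz": 0},
    {"dx": -0.53,"dy": 5.24,"dz": 0,"wx": 0,"wy": 0,"wz": 0},
    {"dx": 0,"dy": 0,"dz": 2,"wx": 0,"wy": 0,"wz": 0}
  ]
}}

```text
clock: 17.9
ee_pos: [0.5103, 0.409, 0.1138]
tcp_rot: [0.016, 1.0, 0.001, 0.001]
wrist_force: [-0.9, -0.3, -0.4]
gripper_width: 0.0597
grip_force: 0.0
```

Emit:
{"method": "play_rows", "body": {
  "series": [
    {"dx": 0,"dy": 0,"dz": 0,"wx": 0,"wy": 0,"wz": 0},
    {"dx": 0,"dy": 0,"dz": 0,"wx": 0,"wy": 0,"wz": 0},
    {"dx": 0,"dy": 0,"dz": 0,"wx": 0,"wy": 0,"wz": 0}
  ]
}}

```text
clock: 18.27
ee_pos: [0.5099, 0.4041, 0.115]
tcp_rot: [0.018, 1.0, 0.0, 0.0]
wrist_force: [0.5, -0.1, 1.0]
gripper_width: 0.06
grip_force: 0.0
```

Run:
```python
from h import *
w=cloud(snap('wrist')); cyl(w,.038,.045,.508,.405)
to(.5085,.405,.018)
```

```text
1184 ((510.3070983886719, 405.05682373046875), 14.568214416503906)
turn [ 0.001  0.001 -0.001] shift [0.16 0.08 9.71] n 2 per row [0.08 0.04 4.86]
```

Emit:
{"method": "play_rows", "body": {
  "series": [
    {"dx": 0.05,"dy": 0.1,"dz": 3.2,"wx": 0,"wy": 0,"wz": 0},
    {"dx": 0,"dy": 0,"dz": 3.2,"wx": 0,"wy": 0,"wz": 0},
    {"dx": 0,"dy": 0,"dz": 3.3,"wx": 0,"wy": 0,"wz": 0},
    {"dx": 0,"dy": 0,"dz": 0,"wx": 0,"wy": 0,"wz": 0},
    {"dx": 0,"dy": 0,"dz": 0,"wx": 0,"wy": 0,"wz": 0}
  ]
}}

```text
clock: 18.95
ee_pos: [0.51, 0.406, 0.0189]
tcp_rot: [0.018, 1.0, 0.001, 0.001]
wrist_force: [-0.9, 0.8, -0.3]
gripper_width: 0.0599
grip_force: 0.0
```

Emit:
{"method": "play_rows", "body": {
  "series": [
    {"dx": 0,"dy": 0,"dz": 0,"wx": 0,"wy": 0,"wz": 0},
    {"dx": 0,"dy": 0,"dz": 0,"wx": 0,"wy": 0,"wz": 0},
    {"dx": 0,"dy": 0,"dz": 0,"wx": 0,"wy": 0,"wz": 0},
    {"dx": 0,"dy": 0,"dz": 0,"wx": 0,"wy": 0,"wz": 0}
  ],
  "hand": -1
}}

```text
clock: 19.45
ee_pos: [0.5104, 0.4064, 0.0193]
tcp_rot: [0.018, 1.0, 0.001, 0.001]
wrist_force: [-1.0, -1.0, 6.0]
gripper_width: 0.0274
grip_force: 39.6
```

Run:
```python
from h import *
to(.448,.016,.11,n=8)
```

```text
turn [0.002 0.003 0.   ] shift [  4.83 -39.23  -9.07] n 8 per row [ 0.6  -4.9  -1.13]
```

Emit:
{"method": "play_rows", "body": {
  "series": [
    {"dx": 0,"dy": 0,"dz": -4.5,"wx": 0,"wy": 0,"wz": 0},
    {"dx": 0,"dy": 0,"dz": -4.5,"wx": 0,"wy": 0,"wz": 0},
    {"dx": 0.6,"dy": -4.9,"dz": 0,"wx": 0,"wy": 0,"wz": 0},
    {"dx": 0.6,"dy": -4.9,"dz": 0,"wx": 0,"wy": 0,"wz": 0},
    {"dx": 0.6,"dy": -4.9,"dz": 0,"wx": 0,"wy": 0,"wz": 0},
    {"dx": 0.6,"dy": -4.9,"dz": 0,"wx": 0,"wy": 0,"wz": 0},
    {"dx": 0.6,"dy": -4.9,"dz": 0,"wx": 0,"wy": 0,"wz": 0},
    {"dx": 0.6,"dy": -4.9,"dz": 0,"wx": 0,"wy": 0,"wz": 0},
    {"dx": 0.6,"dy": -4.9,"dz": 0,"wx": 0,"wy": 0,"wz": 0},
    {"dx": 0.6,"dy": -4.9,"dz": 0,"wx": 0,"wy": 0,"wz": 0}
  ]
}}

```text
clock: 20.7
ee_pos: [0.4468, 0.0142, 0.1077]
tcp_rot: [0.018, 1.0, 0.0, 0.0]
wrist_force: [1.0, -0.6, -0.5]
gripper_width: 0.0272
grip_force: 39.8
```

Emit:
{"method": "play_rows", "body": {
  "series": [
    {"dx": 0,"dy": 0,"dz": 3,"wx": 0,"wy": 0,"wz": 0},
    {"dx": 0,"dy": 0,"dz": 2,"wx": 0,"wy": 0,"wz": 0},
    {"dx": 0,"dy": 0,"dz": 0,"wx": 0,"wy": 0,"wz": 0},
    {"dx": 0,"dy": 0,"dz": 0,"wx": 0,"wy": 0,"wz": 0},
    {"dx": 0,"dy": 0,"dz": 0,"wx": 0,"wy": 0,"wz": 0}
  ]
}}

```text
clock: 21.32
ee_pos: [0.4481, 0.0157, 0.0583]
tcp_rot: [0.018, 1.0, -0.0, 0.001]
wrist_force: [0.2, -0.2, -1.5]
gripper_width: 0.0275
grip_force: 39.9
```

Emit:
{"method": "play_rows", "body": {
  "series": [
    {"dx": 0,"dy": 0,"dz": 1.5,"wx": 0,"wy": 0,"wz": 0},
    {"dx": 0,"dy": 0,"dz": 0.8,"wx": 0,"wy": 0,"wz": 0},
    {"dx": 0,"dy": 0,"dz": 0.1,"wx": 0,"wy": 0,"wz": 0},
    {"dx": 0,"dy": 0,"dz": 0,"wx": 0,"wy": 0,"wz": 0},
    {"dx": 0,"dy": 0,"dz": 0,"wx": 0,"wy": 0,"wz": 0}
  ]
}}

```text
clock: 21.95
ee_pos: [0.4475, 0.0156, 0.0336]
tcp_rot: [0.018, 1.0, -0.0, 0.0]
wrist_force: [-0.1, 0.8, -1.1]
gripper_width: 0.0275
grip_force: 40.0
```

Emit:
{"method": "play_rows", "body": {
  "series": [
    {"dx": 0,"dy": 0,"dz": 0,"wx": 0,"wy": 0,"wz": 0},
    {"dx": 0,"dy": 0,"dz": 0,"wx": 0,"wy": 0,"wz": 0},
    {"dx": 0,"dy": 0,"dz": 0,"wx": 0,"wy": 0,"wz": 0},
    {"dx": 0,"dy": 0,"dz": -3,"wx": 0,"wy": 0,"wz": 0},
    {"dx": 0,"dy": 0,"dz": -4,"wx": 0,"wy": 0,"wz": 0},
    {"dx": 0,"dy": 0,"dz": -3,"wx": 0,"wy": 0,"wz": 0},
    {"dx": 0,"dy": 0,"dz": 0,"wx": 0,"wy": 0,"wz": 0},
    {"dx": 0,"dy": 0,"dz": 0,"wx": 0,"wy": 0,"wz": 0}
  ],
  "hand": 0.4
}}

```text
clock: 22.95
ee_pos: [0.4467, 0.0156, 0.1327]
tcp_rot: [0.018, 1.0, 0.0, -0.0]
wrist_force: [0.1, 0.0, 0.3]
gripper_width: 0.0599
grip_force: 0.0
```

Run:
```python
from h import *
c=snap('wrist','w5.png'); w=tray(c,.02,.028); cyl(w,.052,.058,.501,-.067); cyl(w,.052,.058,.503,.014);cyl(w,.052,.058,.446,-.065);cyl(w,.052,.058,.448,.016)
o=robot.get_obs(); T=np.array([.474,-.027]); a=-.04; bar=T+.118*np.array([-np.sin(a),np.cos(a)]); print(bar)
m=(w[...,2]>.043)&(w[...,2]<.06)&(abs(w[...,1]-bar[1])<.02)&(abs(w[...,0]-bar[0])<.05); print(m.sum(),cv2.minAreaRect(w[m][:,:2].astype(np.float32)*1000),np.nanmax(w[m][:,2]))
to(bar[0],bar[1],.09)
```

```text
tray 2919 ((474.95361328125, -26.877365112304688), (158.97579956054688, 111.37837219238281), 87.57317352294922)
401 ((498.41961669921875, -69.26829528808594), 14.28136157989502)
928 ((504.0364990234375, 13.791080474853516), 14.875693321228027)
1140 ((445.25140380859375, -64.38216400146484), 14.798888206481934)
1148 ((447.4020080566406, 15.788820266723633), 14.567817687988281)
[0.47871874 0.09090561]
1064 ((474.2322998046875, 87.1978988647461), (52.97539520263672, 20.690242767333984), 2.8134870529174805) 0.05682635555640003
turn [ 0.    -0.002  0.   ] shift [-2.98  7.63  4.22] n 2 per row [-1.49  3.82  2.11]
```

View pics/w5.png

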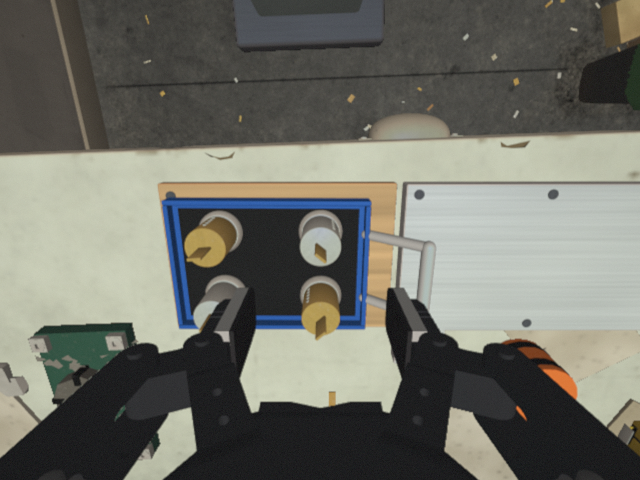

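Wrist view: all four cylinders stand in the tray, at (210,245), (320,238), (215,305) and (320,305); the pull bar is at (428,275). Now the bar.

Emit:
{"method": "play_rows", "body": {
  "series": [
    {"dx": -1.5,"dy": 3.8,"dz": 0,"wx": 0,"wy": 0,"wz": 0},
    {"dx": -1.5,"dy": 3.8,"dz": 0,"wx": 0,"wy": 0,"wz": 0},
    {"dx": 0,"dy": 0,"dz": 2,"wx": 0,"wy": 0,"wz": 0},
    {"dx": 0,"dy": 0,"dz": 2,"wx": 0,"wy": 0,"wz": 0},
    {"dx": 0,"dy": 0,"dz": 0,"wx": 0,"wy": 0,"wz": 0},
    {"dx": 0,"dy": 0,"dz": 0,"wx": 0,"wy": 0,"wz": 0},
    {"dx": 0,"dy": 0,"dz": 0,"wx": 0,"wy": 0,"wz": 0}
  ],
  "hand": -0.1
}}

```text
clock: 23.88
ee_pos: [0.4804, 0.0904, 0.094]
tcp_rot: [0.018, 1.0, 0.0, 0.001]
wrist_force: [0.0, -0.3, -0.1]
gripper_width: 0.0382
grip_force: 0.0
```

Run:
```python
from h import *
w=cloud(snap('wrist'))
m=(w[...,2]>.047)&(w[...,2]<.058)&(abs(w[...,1]-.091)<.014)&(abs(w[...,0]-.477)<.018); p=w[m]; print(len(p),p.mean(0),np.percentile(p[:,1],[1,50,99]),np.polyfit(p[:,0],p[:,1],1))
t=w[(w[...,2]>.03)&(w[...,2]<.06)&(abs(w[...,1]-.091)<.02)&(abs(w[...,0]-.477)<.05)]; print(np.percentile(t[:,0],[1,99]))
to(.4775,.091,.031)
```

```text
946 [0.47628879 0.09153099 0.05446425] [0.08652817 0.09151084 0.09677767] [-0.04487583  0.11290484]
[0.4479687  0.51021444]
turn [ 0.     0.001 -0.   ] shift [0.29 0.05 6.3 ] n 2 per row [0.15 0.02 3.15]
```

Emit:
{"method": "play_rows", "body": {
  "series": [
    {"dx": 0.15,"dy": 0.1,"dz": 3.1,"wx": 0,"wy": 0,"wz": 0},
    {"dx": 0,"dy": 0,"dz": 3.1,"wx": 0,"wy": 0,"wz": 0},
    {"dx": 0,"dy": 0,"dz": 0,"wx": 0,"wy": 0,"wz": 0},
    {"dx": 0,"dy": 0,"dz": 0,"wx": 0,"wy": 0,"wz": 0},
    {"dx": 0,"dy": 0,"dz": 0,"wx": 0,"wy": 0,"wz": 0}
  ]
}}

```text
clock: 24.55
ee_pos: [0.4798, 0.0916, 0.0328]
tcp_rot: [0.018, 1.0, 0.0, 0.001]
wrist_force: [0.9, -0.0, -0.9]
gripper_width: 0.0381
grip_force: 0.0
```

Emit:
{"method": "play_rows", "body": {
  "series": [
    {"dx": 0,"dy": 0,"dz": 0,"wx": 0,"wy": 0,"wz": 0},
    {"dx": 0,"dy": 0,"dz": 0,"wx": 0,"wy": 0,"wz": 0},
    {"dx": 0,"dy": 0,"dz": 0,"wx": 0,"wy": 0,"wz": 0},
    {"dx": 0,"dy": 0,"dz": 0,"wx": 0,"wy": 0,"wz": 0}
  ],
  "hand": -1,
  "grip_force": 50
}}

```text
clock: 25.05
ee_pos: [0.479, 0.0912, 0.0321]
tcp_rot: [0.018, 1.0, -0.0, 0.001]
wrist_force: [-1.1, -1.2, 6.1]
gripper_width: 0.0079
grip_force: 48.8
```

Emit:
{"method": "play_rows", "body": {
  "series": [
    {"dx": 0,"dy": 0,"dz": -0.4,"wx": 0,"wy": 0,"wz": 0},
    {"dx": 0,"dy": 0,"dz": -0.4,"wx": 0,"wy": 0,"wz": 0},
    {"dx": 0,"dy": 0,"dz": -0.3,"wx": 0,"wy": 0,"wz": 0},
    {"dx": 0,"dy": 0,"dz": 0,"wx": 0,"wy": 0,"wz": 0},
    {"dx": 0,"dy": 0,"dz": 0,"wx": 0,"wy": 0,"wz": 0}
  ]
}}

```text
clock: 25.68
ee_pos: [0.478, 0.0916, 0.0421]
tcp_rot: [0.018, 1.0, 0.0, -0.0]
wrist_force: [-0.4, -1.7, -5.6]
gripper_width: 0.0081
grip_force: 48.6
```

Emit:
{"method": "play_rows", "body": {
  "series": [
    {"dx": 0,"dy": 0.5,"dz": 0,"wx": 0,"wy": 0,"wz": 0},
    {"dx": 0,"dy": 1,"dz": 0,"wx": 0,"wy": 0,"wz": 0},
    {"dx": 0,"dy": 1,"dz": 0,"wx": 0,"wy": 0,"wz": 0},
    {"dx": 0,"dy": 1,"dz": 0,"wx": 0,"wy": 0,"wz": 0},
    {"dx": 0,"dy": 1,"dz": 0,"wx": 0,"wy": 0,"wz": 0},
    {"dx": 0,"dy": 1,"dz": 0,"wx": 0,"wy": 0,"wz": 0},
    {"dx": 0,"dy": 0.5,"dz": 0,"wx": 0,"wy": 0,"wz": 0},
    {"dx": 0,"dy": 0,"dz": 0,"wx": 0,"wy": 0,"wz": 0},
    {"dx": 0,"dy": 0,"dz": 0,"wx": 0,"wy": 0,"wz": 0}
  ]
}}

```text
clock: 26.8
ee_pos: [0.4807, 0.1526, 0.0426]
tcp_rot: [0.018, 1.0, 0.001, 0.0]
wrist_force: [0.2, 4.0, -3.8]
gripper_width: 0.008
grip_force: 48.9
```

Run:
```python
from h import *
c=snap('wrist','w6.png'); snap('top','t6.png'); print(robot.get_obs()['wrist_force'],robot.get_obs()['ee_pos'])
```

```text
[-0.19174055  3.60574604 -3.0236114 ] [0.48089577 0.1522146  0.04260761]
```

View pics/w6.png

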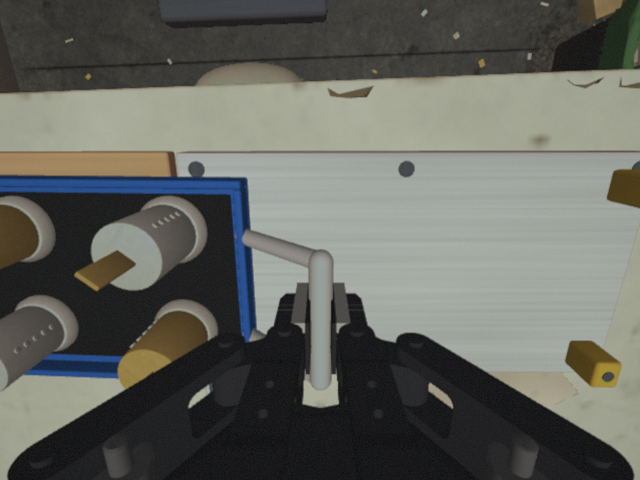

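Wrist view: the tray's leading wall (245,270) is over the plate with all cylinders standing; stops at (627,190) and (593,363). I'll keep dragging.

Emit:
{"method": "play_rows", "body": {
  "series": [
    {"dx": 0,"dy": 0.5,"dz": 0,"wx": 0,"wy": 0,"wz": 0},
    {"dx": 0,"dy": 1,"dz": 0,"wx": 0,"wy": 0,"wz": 0},
    {"dx": 0,"dy": 1,"dz": 0,"wx": 0,"wy": 0,"wz": 0},
    {"dx": 0,"dy": 1,"dz": 0,"wx": 0,"wy": 0,"wz": 0},
    {"dx": 0,"dy": 1,"dz": 0,"wx": 0,"wy": 0,"wz": 0},
    {"dx": 0,"dy": 1,"dz": 0,"wx": 0,"wy": 0,"wz": 0},
    {"dx": 0,"dy": 1,"dz": 0.05,"wx": 0,"wy": 0,"wz": 0},
    {"dx": 0,"dy": 1,"dz": 0.1,"wx": 0,"wy": 0,"wz": 0},
    {"dx": 0,"dy": 1,"dz": 0.1,"wx": 0,"wy": 0,"wz": 0},
    {"dx": 0,"dy": 0.5,"dz": 0.1,"wx": 0,"wy": 0,"wz": 0}
  ]
}}

```text
clock: 28.15
ee_pos: [0.4836, 0.2422, 0.0386]
tcp_rot: [0.018, 1.0, 0.0, -0.0]
wrist_force: [-0.1, -4.2, -4.1]
gripper_width: 0.0081
grip_force: 49.1
```

Emit:
{"method": "play_rows", "body": {
  "series": [
    {"dx": 0,"dy": 0.8,"dz": 0,"wx": 0,"wy": 0,"wz": 0},
    {"dx": 0,"dy": 1,"dz": 0,"wx": 0,"wy": 0,"wz": 0},
    {"dx": 0,"dy": 1,"dz": 0,"wx": 0,"wy": 0,"wz": 0},
    {"dx": 0,"dy": 1,"dz": 0,"wx": 0,"wy": 0,"wz": 0},
    {"dx": 0,"dy": 0.7,"dz": 0,"wx": 0,"wy": 0,"wz": 0},
    {"dx": 0,"dy": 0,"dz": 0,"wx": 0,"wy": 0,"wz": 0},
    {"dx": 0,"dy": 0,"dz": 0,"wx": 0,"wy": 0,"wz": 0},
    {"dx": 0,"dy": 0,"dz": 0,"wx": 0,"wy": 0,"wz": 0}
  ]
}}

```text
clock: 29.15
ee_pos: [0.486, 0.2876, 0.0394]
tcp_rot: [0.018, 1.0, 0.001, 0.001]
wrist_force: [-0.2, 3.4, -3.1]
gripper_width: 0.008
grip_force: 49.1
```

Run:
```python
from h import *
c=snap('wrist','w7.png'); w=cloud(c); h=cv2.cvtColor(c['image'],cv2.COLOR_RGB2HSV); m=(h[...,0]>15)&(h[...,0]<32)&(h[...,1]>150)&(w[...,2]>.033)&(w[...,2]<.043)
for s in((.53,.3),(.433,.305)):
    p=w[m&(np.hypot(w[...,0]-s[0],w[...,1]-s[1])<.03)]
    if len(p): print(len(p),cv2.minAreaRect(p[:,:2].astype(np.float32)*1000))
tray(c,.027,.036); tray(snap('top'),.024,.036)
print(robot.get_obs()['wrist_force'])
```

```text
962 ((435.51458740234375, 305.80670166015625), (13.411377906799316, 15.474924087524414), 88.42034912109375)
tray 4522 ((483.0240783691406, 184.80020141601562), (131.24349975585938, 112.03145599365234), 87.69060516357422)
tray 111 ((480.2785339355469, 162.41383361816406), (138.8578643798828, 108.1556167602539), 88.01522827148438)
[-0.62942883  3.33473672 -3.7169474 ]
```

View pics/w7.png

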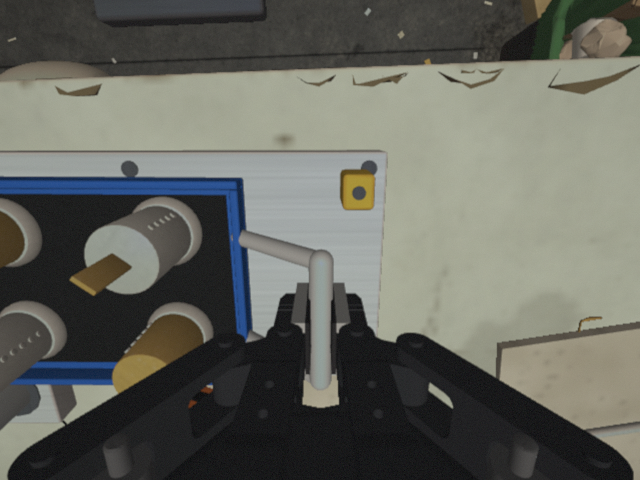

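Wrist view: near stop at (358,190), tray front at (238,280), bar at (320,320). The tray sits about 3 mm to +x of centre, so I'll correct that over the last 47 mm.

Emit:
{"method": "play_rows", "body": {
  "series": [
    {"dx": 0.05,"dy": 0.5,"dz": 0,"wx": 0,"wy": 0,"wz": 0},
    {"dx": 0.1,"dy": 1,"dz": 0,"wx": 0,"wy": 0,"wz": 0},
    {"dx": 0.1,"dy": 1,"dz": 0,"wx": 0,"wy": 0,"wz": 0},
    {"dx": 0.05,"dy": 1,"dz": 0.05,"wx": 0,"wy": 0,"wz": 0},
    {"dx": 0,"dy": 0.6,"dz": 0.05,"wx": 0,"wy": 0,"wz": 0},
    {"dx": 0,"dy": 0.2,"dz": 0,"wx": 0,"wy": 0,"wz": 0},
    {"dx": 0,"dy": 0,"dz": 0,"wx": 0,"wy": 0,"wz": 0},
    {"dx": 0,"dy": 0,"dz": 0,"wx": 0,"wy": 0,"wz": 0}
  ]
}}

```text
clock: 30.25
ee_pos: [0.4841, 0.3298, 0.0382]
tcp_rot: [0.018, 1.0, 0.0, 0.0]
wrist_force: [-0.7, -3.3, 1.4]
gripper_width: 0.0083
grip_force: 49.5
```

Emit:
{"method": "play_rows", "body": {
  "series": [
    {"dx": 0,"dy": 0.2,"dz": 0,"wx": 0,"wy": 0,"wz": 0},
    {"dx": 0,"dy": 0.2,"dz": 0,"wx": 0,"wy": 0,"wz": 0},
    {"dx": 0,"dy": 0.1,"dz": 0,"wx": 0,"wy": 0,"wz": 0},
    {"dx": 0,"dy": 0,"dz": 0,"wx": 0,"wy": 0,"wz": 0},
    {"dx": 0,"dy": 0,"dz": 0,"wx": 0,"wy": 0,"wz": 0}
  ]
}}

```text
clock: 30.88
ee_pos: [0.4843, 0.3338, 0.0382]
tcp_rot: [0.018, 1.0, -0.001, 0.0]
wrist_force: [0.3, -6.1, 1.6]
gripper_width: 0.0082
grip_force: 49.7
```

Emit:
{"method": "play_rows", "body": {
  "series": [
    {"dx": 0,"dy": 0.2,"dz": 0,"wx": 0,"wy": 0,"wz": 0},
    {"dx": 0,"dy": 0.1,"dz": 0,"wx": 0,"wy": 0,"wz": 0},
    {"dx": 0,"dy": 0,"dz": 0,"wx": 0,"wy": 0,"wz": 0},
    {"dx": 0,"dy": 0,"dz": 0,"wx": 0,"wy": 0,"wz": 0}
  ]
}}

```text
clock: 31.38
ee_pos: [0.4842, 0.3353, 0.0382]
tcp_rot: [0.018, 1.0, -0.002, 0.0]
wrist_force: [-1.1, -10.8, 4.6]
gripper_width: 0.0081
grip_force: 50.0
```

Run:
```python
from h import *
c=snap('wrist','w8.png'); h=cv2.cvtColor(c['image'],cv2.COLOR_RGB2HSV); w=cloud(c); m=(h[...,0]>15)&(h[...,0]<32)&(h[...,1]>150)&(w[...,2]>.033)&(w[...,2]<.043)
for s in((.53,.3),(.433,.305)):
    p=w[m&(np.hypot(w[...,0]-s[0],w[...,1]-s[1])<.03)]
    if len(p): print(len(p),cv2.minAreaRect(p[:,:2].astype(np.float32)*1000))
w=tray(c,.027,.036)
b=(h[...,0]>100)&(h[...,0]<125)&(h[...,1]>150)&(w[...,2]>.027)&(w[...,2]<.036); p=w[b]; print('front y',np.percentile(p[p[:,0]<.46][:,1],99.5), p[:,0].min())
```

```text
996 ((435.7356872558594, 306.4559020996094), (13.867720603942871, 15.944112777709961), 88.64510345458984)
tray 4072 ((481.7489013671875, 232.44374084472656), (130.8603515625, 111.76406860351562), 87.87479400634766)
front y 0.2986619897118575 0.4243751087892531
```

View pics/w8.png

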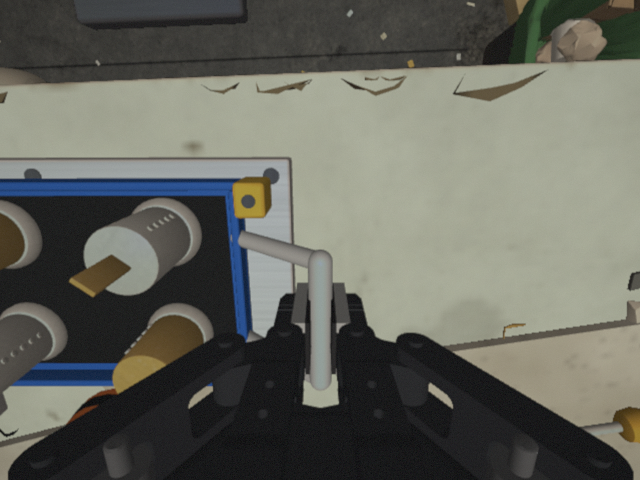

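Wrist view: tray front wall meets the near stop (250,198) and the pull force is rising. One more gentle press, then release.

Emit:
{"method": "play_rows", "body": {
  "series": [
    {"dx": 0,"dy": 0.2,"dz": 0,"wx": 0,"wy": 0,"wz": 0},
    {"dx": 0,"dy": 0.2,"dz": 0,"wx": 0,"wy": 0,"wz": 0},
    {"dx": 0,"dy": 0,"dz": 0,"wx": 0,"wy": 0,"wz": 0},
    {"dx": 0,"dy": 0,"dz": 0,"wx": 0,"wy": 0,"wz": 0}
  ]
}}

```text
clock: 31.92
ee_pos: [0.4842, 0.3358, 0.0376]
tcp_rot: [0.019, 1.0, -0.006, 0.0]
wrist_force: [0.2, -19.1, 4.6]
gripper_width: 0.0083
grip_force: 50.3
```

Emit:
{"method": "play_rows", "body": {
  "series": [
    {"dx": 0,"dy": -0.4,"dz": 0,"wx": 0,"wy": 0,"wz": 0},
    {"dx": 0,"dy": 0,"dz": 0,"wx": 0,"wy": 0,"wz": 0}
  ]
}}

```text
clock: 32.17
ee_pos: [0.4843, 0.3353, 0.0382]
tcp_rot: [0.019, 1.0, -0.002, 0.0]
wrist_force: [-0.6, -8.9, 3.7]
gripper_width: 0.0082
grip_force: 50.2
```

Emit:
{"method": "play_rows", "body": {
  "series": [
    {"dx": 0,"dy": 0,"dz": 0,"wx": 0,"wy": 0,"wz": 0},
    {"dx": 0,"dy": 0,"dz": 0,"wx": 0,"wy": 0,"wz": 0},
    {"dx": 0,"dy": 0,"dz": 0,"wx": 0,"wy": 0,"wz": 0},
    {"dx": 0,"dy": 0,"dz": -3,"wx": 0,"wy": 0,"wz": 0},
    {"dx": 0,"dy": 0,"dz": -4,"wx": 0,"wy": 0,"wz": 0},
    {"dx": 0,"dy": 0,"dz": -4,"wx": 0,"wy": 0,"wz": 0},
    {"dx": 0,"dy": 0,"dz": 0,"wx": 0,"wy": 0,"wz": 0}
  ],
  "hand": -0.3
}}

```text
clock: 33.05
ee_pos: [0.4868, 0.3395, 0.1519]
tcp_rot: [0.018, 1.0, 0.002, 0.004]
wrist_force: [-0.4, -0.2, -0.1]
gripper_width: 0.0298
grip_force: 0.0
```

Run:
```python
from h import *
c=snap('top','t9.png'); w=cloud(c); cyl(w,.04,.05,.592,.198,.07); cyl(w,.044,.056,.55,.1,.025)
np.savez('t9.npz',**c)
cv2.imwrite('pics/t9c.png',cv2.resize(c['image'][190:310,210:430,::-1],(770,420),interpolation=3))
s=snap('wrist'); tray(s,.027,.036)
to(.592,.198,.15,ang=YAW); to(.592,.198,.15)
```

```text
258 ((591.1336669921875, 198.07554626464844), 30.455095291137695)
40 ((551.1836547851562, 99.39794921875), 10.575850486755371)
tray 2858 ((480.8411865234375, 217.89071655273438), (160.0011444091797, 110.76454162597656), 87.9303207397461)
turn [ 1.000e-03 -0.000e+00  1.571e+00] shift [-13.6   11.26  -0.2 ] n 4 per row [-3.4   2.82 -0.05]
turn [0.001 0.001 0.001] shift [-11.26 -13.6   -0.2 ] n 4 per row [-2.82 -3.4  -0.05]
```

View pics/t9c.png

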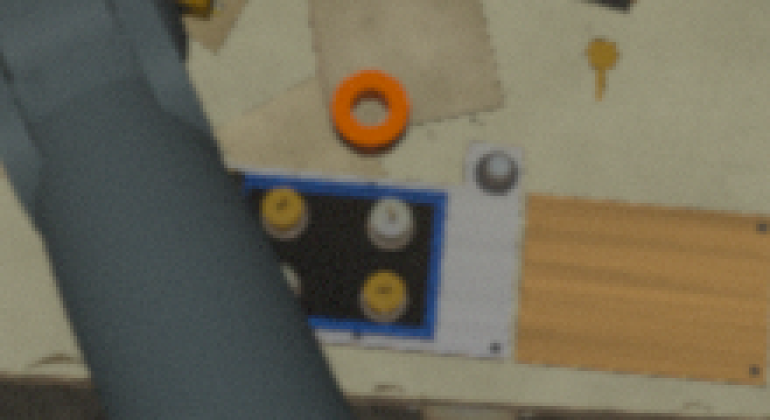

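Top crop: tray home with the cylinders standing, sleeve at (370,110) and spigot at (497,172). Next I grip the sleeve diagonally so both fingers stay clear of the tray.

Run:
```python
from h import *
to(.591,.198,.12,ang=YAW+np.pi/4,n=4); print(robot.get_obs()['joint_positions'].round(2))
```

```text
turn [0.001 0.    0.786] shift [-17.51  -1.73   2.8 ] n 4 per row [-4.38 -0.43  0.7 ]
[ 0.5   0.44 -0.04  1.09  0.    0.54]
```

Emit:
{"method": "play_rows", "body": {
  "series": [
    {"dx": 0,"dy": 0,"dz": 0,"wx": 0,"wy": 0,"wz": 0.157},
    {"dx": 0,"dy": 0,"dz": 0,"wx": 0,"wy": 0,"wz": 0.157},
    {"dx": 0,"dy": 0,"dz": 0,"wx": 0,"wy": 0,"wz": 0.157},
    {"dx": 0,"dy": 0,"dz": 0,"wx": 0,"wy": 0,"wz": 0.157},
    {"dx": 0,"dy": 0,"dz": 0,"wx": 0,"wy": 0,"wz": 0.157},
    {"dx": -4.4,"dy": -0.4,"dz": 0.7,"wx": 0,"wy": 0,"wz": 0},
    {"dx": -4.4,"dy": -0.4,"dz": 0.7,"wx": 0,"wy": 0,"wz": 0},
    {"dx": -4.4,"dy": -0.4,"dz": 0.7,"wx": 0,"wy": 0,"wz": 0},
    {"dx": -4.3,"dy": -0.5,"dz": 0.7,"wx": 0,"wy": 0,"wz": 0},
    {"dx": 0,"dy": 0,"dz": 0,"wx": 0,"wy": 0,"wz": 0}
  ],
  "hand": 1,
  "grip_force": 50
}}

```text
clock: 34.4
ee_pos: [0.591, 0.1951, 0.117]
tcp_rot: [0.401, 0.916, -0.001, -0.001]
wrist_force: [-0.5, 0.5, -0.1]
gripper_width: 0.0853
grip_force: 0.0
```

Emit:
{"method": "play_rows", "body": {
  "series": [
    {"dx": 0,"dy": 0,"dz": 0,"wx": 0,"wy": 0,"wz": 0},
    {"dx": 0,"dy": 0,"dz": 0,"wx": 0,"wy": 0,"wz": 0}
  ]
}}

```text
clock: 34.65
ee_pos: [0.59, 0.1989, 0.1194]
tcp_rot: [0.398, 0.917, -0.0, -0.001]
wrist_force: [-0.6, 0.2, 0.3]
gripper_width: 0.0852
grip_force: 0.0
```

Run:
```python
from h import *
c=snap('wrist'); w=cloud(c); cyl(w,.041,.049,.591,.198,.05); cyl(w,.044,.052,.55,.1,.025)
to(.591,.198,.013,ang=YAW+np.pi/4)
```

```text
4328 ((593.8553466796875, 198.47915649414062), 30.18159294128418)
234 ((549.8887939453125, 101.38533020019531), 9.935405731201172)
turn [-0.    -0.001  0.002] shift [-0.13 -0.   10.67] n 2 per row [-0.06 -0.    5.33]
```

Emit:
{"method": "play_rows", "body": {
  "series": [
    {"dx": -0.15,"dy": 0.1,"dz": 3.5,"wx": 0,"wy": 0,"wz": 0},
    {"dx": 0,"dy": 0,"dz": 3.5,"wx": 0,"wy": 0,"wz": 0},
    {"dx": 0,"dy": 0,"dz": 3.5,"wx": 0,"wy": 0,"wz": 0},
    {"dx": 0,"dy": 0,"dz": 0,"wx": 0,"wy": 0,"wz": 0},
    {"dx": 0,"dy": 0,"dz": 0,"wx": 0,"wy": 0,"wz": 0}
  ]
}}

```text
clock: 35.33
ee_pos: [0.5933, 0.1982, 0.0162]
tcp_rot: [0.399, 0.917, 0.001, 0.001]
wrist_force: [0.4, -0.2, 0.1]
gripper_width: 0.0857
grip_force: 0.0
```

Emit:
{"method": "play_rows", "body": {
  "series": [
    {"dx": 0,"dy": 0,"dz": 0,"wx": 0,"wy": 0,"wz": 0},
    {"dx": 0,"dy": 0,"dz": 0,"wx": 0,"wy": 0,"wz": 0},
    {"dx": 0,"dy": 0,"dz": 0,"wx": 0,"wy": 0,"wz": 0}
  ],
  "hand": -1
}}

```text
clock: 35.7
ee_pos: [0.5943, 0.1979, 0.0173]
tcp_rot: [0.399, 0.917, 0.001, 0.001]
wrist_force: [-0.4, -0.4, 6.5]
gripper_width: 0.0593
grip_force: 53.1
```

Emit:
{"method": "play_rows", "body": {
  "series": [
    {"dx": 0,"dy": 0,"dz": -3.5,"wx": 0,"wy": 0,"wz": 0},
    {"dx": 0,"dy": 0,"dz": -3.5,"wx": 0,"wy": 0,"wz": 0},
    {"dx": 0,"dy": 0,"dz": -2,"wx": 0,"wy": 0,"wz": 0},
    {"dx": 0,"dy": 0,"dz": 0,"wx": 0,"wy": 0,"wz": 0},
    {"dx": 0,"dy": 0,"dz": 0,"wx": 0,"wy": 0,"wz": 0}
  ]
}}

```text
clock: 36.33
ee_pos: [0.5923, 0.1973, 0.1041]
tcp_rot: [0.399, 0.917, -0.0, -0.0]
wrist_force: [-0.2, -0.1, -1.7]
gripper_width: 0.0592
grip_force: 54.5
```

Run:
```python
from h import *
c=snap('wrist'); w=cloud(c); cyl(w,.11,.17,.591,.198,.045)
z=w[...,2][(np.hypot(w[...,0]-.591,w[...,1]-.198)<.03)]; print(np.nanpercentile(z,[5,50,95]))
c=snap('top'); w=cloud(c); h=cv2.cvtColor(c['image'],cv2.COLOR_RGB2HSV); o=(h[...,0]<15)&(h[...,1]>150)&(h[...,2]>120); p=w[o&(np.hypot(w[...,0]-.591,w[...,1]-.198)<.06)]; print(len(p),p.mean(0) if len(p) else 0)
to(.5515,.0995,.1,ang=YAW+np.pi/4)
```

```text
24586 ((590.936767578125, 198.0651397705078), 44.98424530029297)
[0.00765272 0.17241203 0.20229418]
0 0
turn [-0.002 -0.001  0.001] shift [-4.42 -9.59  0.34] n 2 per row [-2.21 -4.8   0.17]
```

Emit:
{"method": "play_rows", "body": {
  "series": [
    {"dx": -1.5,"dy": -3.2,"dz": 0,"wx": 0,"wy": 0,"wz": 0},
    {"dx": -1.5,"dy": -3.2,"dz": 0,"wx": 0,"wy": 0,"wz": 0},
    {"dx": -1.4,"dy": -3.2,"dz": 0,"wx": 0,"wy": 0,"wz": 0},
    {"dx": 0,"dy": 0,"dz": 0,"wx": 0,"wy": 0,"wz": 0},
    {"dx": 0,"dy": 0,"dz": 0,"wx": 0,"wy": 0,"wz": 0},
    {"dx": 0,"dy": 0,"dz": 0,"wx": 0,"wy": 0,"wz": 0}
  ]
}}

```text
clock: 37.17
ee_pos: [0.5528, 0.1006, 0.1046]
tcp_rot: [0.398, 0.917, 0.0, -0.0]
wrist_force: [-0.3, -0.8, -2.1]
gripper_width: 0.0588
grip_force: 54.6
```

Run:
```python
from h import *
c=snap('wrist','w10.png'); w=cloud(c); h=cv2.cvtColor(c['image'],cv2.COLOR_RGB2HSV); o=(h[...,0]<15)&(h[...,1]>150)&(h[...,2]>100)
p=w[o]; t=np.nanpercentile(p[:,2],98); q=p[p[:,2]>t-.004]; print(len(p),t,len(q),cv2.minEnclosingCircle(q[:,:2].astype(np.float32)*1000),robot.get_obs()['ee_pos'])
to(.5515,.0995,.1,ang=YAW+np.pi/4)
```

```text
14529 0.13363276687694975 12017 ((552.5790405273438, 101.38398742675781), 30.334104537963867) [0.55282809 0.10066864 0.10460273]
turn [ 0.    -0.     0.002] shift [ 0.   -0.18  0.46] n 1 per row [ 0.   -0.18  0.46]
```

View pics/w10.png

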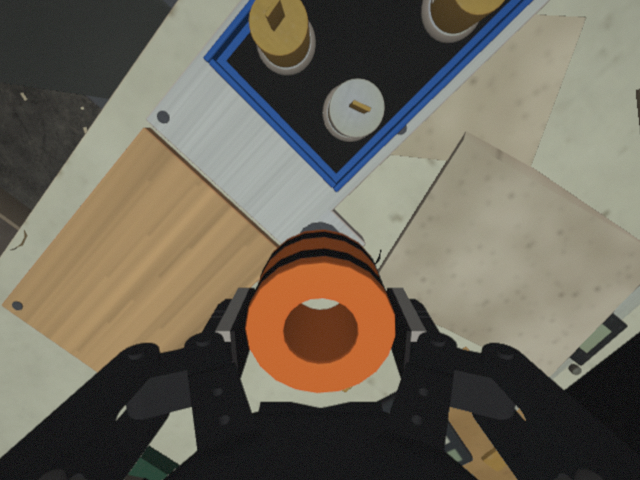

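Wrist view: sleeve held level, bore at (320,330), above the spigot peeping out at (320,228), tray and cylinders clear. Lowering now.

Emit:
{"method": "play_rows", "body": {
  "series": [
    {"dx": 0,"dy": -0.13,"dz": 2,"wx": 0,"wy": 0,"wz": 0},
    {"dx": 0,"dy": 0,"dz": 1.5,"wx": 0,"wy": 0,"wz": 0},
    {"dx": 0,"dy": 0,"dz": 0,"wx": 0,"wy": 0,"wz": 0},
    {"dx": 0,"dy": 0,"dz": 0,"wx": 0,"wy": 0,"wz": 0},
    {"dx": 0,"dy": 0,"dz": 0.5,"wx": 0,"wy": 0,"wz": 0},
    {"dx": 0,"dy": 0,"dz": 0.5,"wx": 0,"wy": 0,"wz": 0},
    {"dx": 0,"dy": 0,"dz": 0,"wx": 0,"wy": 0,"wz": 0}
  ]
}}

```text
clock: 38.1
ee_pos: [0.5512, 0.0989, 0.0594]
tcp_rot: [0.399, 0.917, -0.0, -0.0]
wrist_force: [0.6, -0.6, -0.9]
gripper_width: 0.059
grip_force: 54.6
```

Emit:
{"method": "play_rows", "body": {
  "series": [
    {"dx": 0,"dy": 0,"dz": 0.4,"wx": 0,"wy": 0,"wz": 0},
    {"dx": 0,"dy": 0,"dz": 0.4,"wx": 0,"wy": 0,"wz": 0},
    {"dx": 0,"dy": 0,"dz": 0,"wx": 0,"wy": 0,"wz": 0}
  ]
}}

```text
clock: 38.48
ee_pos: [0.5514, 0.0989, 0.0514]
tcp_rot: [0.399, 0.917, -0.0, -0.0]
wrist_force: [-0.2, -0.2, -1.6]
gripper_width: 0.059
grip_force: 54.6
```

Already down over the taper without contact; continue.

Emit:
{"method": "play_rows", "body": {
  "series": [
    {"dx": 0,"dy": 0,"dz": 0.5,"wx": 0,"wy": 0,"wz": 0},
    {"dx": 0,"dy": 0,"dz": 0.5,"wx": 0,"wy": 0,"wz": 0},
    {"dx": 0,"dy": 0,"dz": 0.4,"wx": 0,"wy": 0,"wz": 0},
    {"dx": 0,"dy": 0,"dz": 0,"wx": 0,"wy": 0,"wz": 0},
    {"dx": 0,"dy": 0,"dz": 0,"wx": 0,"wy": 0,"wz": 0}
  ]
}}

```text
clock: 39.1
ee_pos: [0.5515, 0.099, 0.0378]
tcp_rot: [0.399, 0.917, 0.0, -0.0]
wrist_force: [0.6, -0.1, -1.0]
gripper_width: 0.0587
grip_force: 54.6
```

Emit:
{"method": "play_rows", "body": {
  "series": [
    {"dx": 0,"dy": 0,"dz": 0.2,"wx": 0,"wy": 0,"wz": 0},
    {"dx": 0,"dy": 0,"dz": 0.2,"wx": 0,"wy": 0,"wz": 0},
    {"dx": 0,"dy": 0,"dz": 0.2,"wx": 0,"wy": 0,"wz": 0},
    {"dx": 0,"dy": 0,"dz": 0,"wx": 0,"wy": 0,"wz": 0},
    {"dx": 0,"dy": 0,"dz": 0,"wx": 0,"wy": 0,"wz": 0}
  ]
}}

```text
clock: 39.72
ee_pos: [0.5515, 0.099, 0.0333]
tcp_rot: [0.399, 0.917, 0.0, 0.0]
wrist_force: [-4.5, -1.3, 10.9]
gripper_width: 0.0592
grip_force: 55.6
```

Emit:
{"method": "play_rows", "body": {
  "series": [
    {"dx": 0,"dy": 0,"dz": 0,"wx": 0,"wy": 0,"wz": 0},
    {"dx": 0,"dy": 0,"dz": 0,"wx": 0,"wy": 0,"wz": 0},
    {"dx": 0,"dy": 0,"dz": 0,"wx": 0,"wy": 0,"wz": 0},
    {"dx": 0,"dy": 0,"dz": 0,"wx": 0,"wy": 0,"wz": 0},
    {"dx": 0,"dy": 0,"dz": -2,"wx": 0,"wy": 0,"wz": 0},
    {"dx": 0,"dy": 0,"dz": -4,"wx": 0,"wy": 0,"wz": 0},
    {"dx": 0,"dy": 0,"dz": -4,"wx": 0,"wy": 0,"wz": 0},
    {"dx": 0,"dy": 0,"dz": -4,"wx": 0,"wy": 0,"wz": 0},
    {"dx": 0,"dy": 0,"dz": 0,"wx": 0,"wy": 0,"wz": 0},
    {"dx": 0,"dy": 0,"dz": 0,"wx": 0,"wy": 0,"wz": 0}
  ],
  "hand": 0.9
}}

```text
clock: 40.98
ee_pos: [0.5512, 0.0989, 0.1711]
tcp_rot: [0.399, 0.917, -0.0, -0.0]
wrist_force: [-0.5, 0.6, 0.0]
gripper_width: 0.0811
grip_force: 0.0
```

Run:
```python
from h import *
c=snap('wrist','w11.png'); w=tray(c,.027,.036); cyl(w,.055,.068,.552,.1,.045)
o=np.hypot(w[...,0]-.552,w[...,1]-.1)<.028; z=w[...,2][o]; print('sleeve top z',np.median(z[z>.05]))
c=snap('top'); w=tray(c,.024,.036); z=w[...,2][(np.hypot(w[...,0]-.552,w[...,1]-.1)<.028)]; print(np.nanmedian(z))
snap('scene','s11.png')
```

```text
tray 2256 ((481.57647705078125, 217.34664916992188), (158.4296875, 111.30742645263672), 88.38294219970703)
3428 ((551.3955688476562, 100.04641723632812), 30.174409866333008)
sleeve top z 0.2579128514753172
tray 134 ((479.3490295410156, 217.20040893554688), (153.63314819335938, 108.30998992919922), 87.9081039428711)
0.6605030388702458
```

View pics/w11.png

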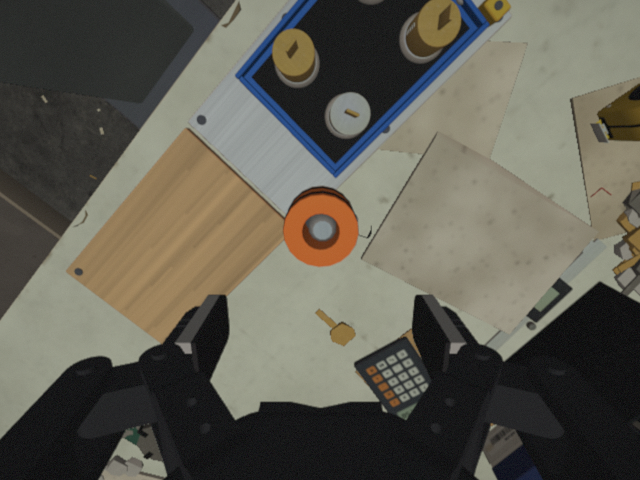

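Wrist view: sleeve seated with the spigot in its bore (320,230), tray at the stops, cylinders standing at (297,57), (348,115), (437,27) and partly at (372,0). A final number check, then I hand in.

Run:
```python
from h import *
w=cloud(snap('wrist')); m=(np.hypot(w[...,0]-.5515,w[...,1]-.1)<.031)&(w[...,2]>.04)&(w[...,2]<.1); print('sleeve top',np.percentile(w[...,2][m],[50,90]))
w=cloud(snap('scene'))
for x,y in((.509,.26),(.506,.178),(.451,.18),(.453,.26)):
    z=w[...,2][np.hypot(w[...,0]-x,w[...,1]-y)<.016]; print(x,y,z[z<.1].max() if len(z) else None)
print(robot.sign_off())
```

```text
sleeve top [0.06099887 0.06203405]
0.509 0.26 0.08491020506912605
0.506 0.178 0.08524675303658691
0.451 0.18 0.08481872670464463
0.453 0.26 0.08520636196745046
the job is handed in; nothing more can be done
None
```

The job is handed in at about 41 s on the robot's clock: all four cylinders stand in the tray, the tray is home against the stops, and the sleeve is fully down on the spigot (top at 61 mm, as expected); one finger pressed on the tray's rear wall while gripping the third cylinder (wrist force about 40 N), but the tray did not move.

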